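# Change the filter cartridges on the index carousel

### The job

Turn the carousel by lifting its sprung T-handle plunger, turning it and letting the plunger drop home, to bring stations to the open bay: take the dark red used cartridge off its spindle and push it through the sprung flap into the yellow waste box, and slide every fresh cartridge from the tray fully down over a free spindle, one on each. Leave the good cartridge that is already on the carousel where it is. Finish with the blue closing block back in the bay, the plunger fully home and the flap shut, without knocking the other things on the bench about.

Things in the scene. Friction and masses are not known exactly. Their poses are not given: they have to be found in the camera images.
- unit: filter carousel unit, fixed: round cream base 290 mm across, light-blue band. Origin: centre of underside, on the carousel's axis; z up; -x side is the loading bay. A clear dust hood (top 110 mm above the bench, upright sides) covers all but a slot 130 mm wide from the -x edge to 25 mm past the axis: only the station in the bay can be reached from above.
- bay (a point): fixed point in the loading bay, 100 mm from the carousel's axis, at the height of the carousel disc's top (45 mm above the bench)
- carousel (a joint): turn of the carousel, rad, counter-clockwise from above, endless. Five stations 1.2566 rad (72 deg) apart. Near 0 at the start, the blue closing block in the bay; spindle k (1 to 4) is in the bay at -1.2566 x k (plus or minus whole turns). Locked, with 1 deg of play, while the plunger is home; turns easily once it is lifted.
- plunger (a joint): lift of the sprung plunger, m: 0 fully home in a notch, at most 0.018. Clear of the notches above 0.010: lift 15 mm to turn; takes 8 to 11 N. Let go within about 3 deg of a station it drops home by itself; between stations it rests at about 0.010 on the index plate, and can be lifted and turned again. It turns with the carousel.
- handle (a point): centre of the plunger's black T handle on the carousel's axis: an upright-sided bar 72 mm long (its x), 12 mm wide (its y), 26 mm tall (13 mm above and below this point), 163 mm above the bench when home. The end with a blue mark (-x) points to the blue closing block. Lifting and turning the bar lifts the plunger and turns the carousel.
- cover (a point): foot of the blue closing block (76 mm diameter, 55 mm tall, part of the carousel), 100 mm from the carousel's axis: at the height of the disc's top
- seat1 (a point): foot of spindle 1, on top of the carousel disc, 45 mm above the bench and 100 mm from the carousel's axis. The spindle is a steel shaft 16 mm in diameter, 56 mm tall, its top 10 mm tapering to 6 mm. Moves as the carousel turns. Seen from above the stations follow each other counter-clockwise as closing block, 1, 2, 3, 4.
- seat2 (a point): foot of spindle 2, on top of the carousel disc, 45 mm above the bench and 100 mm from the carousel's axis. The spindle is a steel shaft 16 mm in diameter, 56 mm tall, its top 10 mm tapering to 6 mm. Moves as the carousel turns. Seen from above the stations follow each other counter-clockwise as closing block, 1, 2, 3, 4.
- seat3 (a point): foot of spindle 3, on top of the carousel disc, 45 mm above the bench and 100 mm from the carousel's axis. The spindle is a steel shaft 16 mm in diameter, 56 mm tall, its top 10 mm tapering to 6 mm. Moves as the carousel turns. Seen from above the stations follow each other counter-clockwise as closing block, 1, 2, 3, 4.
- seat4 (a point): foot of spindle 4, on top of the carousel disc, 45 mm above the bench and 100 mm from the carousel's axis. The spindle is a steel shaft 16 mm in diameter, 56 mm tall, its top 10 mm tapering to 6 mm. Moves as the carousel turns. Seen from above the stations follow each other counter-clockwise as closing block, 1, 2, 3, 4.
- fresh1: a fresh filter cartridge: white ring-shaped cylinder with two light-blue bands, 44 mm outside diameter, 22 mm bore right through, 50 mm tall, about 90 g; origin: centre of its lower face; z up its axis. At the start it stands upright in the tray. May be absent.
- fresh2: a fresh filter cartridge: white ring-shaped cylinder with two light-blue bands, 44 mm outside diameter, 22 mm bore right through, 50 mm tall, about 90 g; origin: centre of its lower face; z up its axis. At the start it stands upright in the tray. May be absent.
- fresh3: a fresh filter cartridge: white ring-shaped cylinder with two light-blue bands, 44 mm outside diameter, 22 mm bore right through, 50 mm tall, about 90 g; origin: centre of its lower face; z up its axis. At the start it stands upright in the tray. May be absent.
- kept: a good fresh cartridge (same look as the others) that already sits on one of the spindles and stays there, 44 mm outside diameter, 22 mm bore right through, 50 mm tall, about 90 g; origin: centre of its lower face; z up its axis
- used: the used filter cartridge: dark red with grey bands, 44 mm outside diameter, 22 mm bore right through, 50 mm tall, about 90 g; origin: centre of its lower face; z up its axis. At the start it sits on one of the spindles, under the hood.
- waste_box: yellow waste box, fixed: 240 mm (x), 150 mm (y), 170 mm tall, walls 5 mm; origin: centre of underside. Top: a fixed plate with a red square at the -x side, a dark grey sprung flap at the +x side. The flap's hinge runs along y at the top, 101 mm from the centre towards +x; the flap is 86 mm long from there and 132 mm wide. Hollow under the whole top.
- flap (a joint): flap opening, rad: 0 shut and level, 1.45 down; the free edge swings down inside, a spring (0.12 to 0.18 N m) shuts it. A cartridge laid on it does not open it. Pushed down with the cartridge 40 mm from the hinge it takes 3 to 6 N; let go with its top 15 mm below the box's top, fingers closing along the hinge, it is thrust off sideways into the box.
- tray: flat aluminium tray, 170 mm (x) by 250 mm (y), 20 mm tall, 5 mm floor and walls, fixed; origin: centre of its underside. The fresh cartridges stand in it.
- bottle: bystander: amber bottle, 60 mm diameter, 150 mm tall; origin: centre of its underside
- jar: bystander: white jar with blue cap, 60 mm diameter, 80 mm tall; origin: centre of its underside
- tape: bystander: roll of white tape lying flat, 60 mm diameter, 20 mm tall; origin: centre of its underside
- label_box: bystander: small cardboard box 60 x 90 x 40 mm; origin: centre of its underside
- can: bystander: grey can, 70 mm diameter, 90 mm tall; origin: centre of its underside
- marker: bystander: red marker pen lying on the bench, 16 mm thick, about 130 mm long; origin: under its middle
Mind the look-alikes: they are no part of the job. What is shaped like the fresh1 but turquoise is not meant. What is shaped like the fresh2 but orange is not meant.

How it is judged:
By the outcome, as a careful person would: the job done as asked, in the order asked, and still so for the second after the job is handed in, with the robot touching nothing.
Of fresh1, fresh2, fresh3 only 2 to 3 are there at a start; the rules pass over those that are not, and their reading is None.
At some moment in a run one of fresh1, fresh2, fresh3 may be knocked a few centimetres aside while the robot is not near it.
It also fails if it takes over 210 s, if anything falls off the work surface, if the arm or the gripper's body presses on something with over 40 N, if the wrist force passes 120 N, or if a joint passes its speed limit or range.

### The arm

A 6-joint arm with a two-finger parallel gripper is mounted at the origin on the work surface. World frame = base frame: x ahead of the robot, y to its left, z up, the work surface at z = 0. Lengths are in m, angles in degrees, forces in N, time in s.
With the tool pointing down it reaches from about 0.4 to 0.925 m from the base axis. Payload 12.5 kg.
Tool frame: the origin (TCP) lies at the very end of the fingers, on their centre line; the grasp point (between the pads) lies 19 mm behind it (pinch_z is the distance from the TCP to the grasp point, in m); x points along the fingers, z is the direction in which the jaws open and shut, and the axes are right-handed (so a half turn about x gives the same grasp; the last joint's range is limited). The gripper opens to 95 mm and grips with 3 to 60 N. Pads are 20 mm wide; open, the fingers measure 119 mm over their backs; the gripper's body (75 mm by 180 mm) begins 59 mm behind the grasp point.
Start: joints at [-75.722, 28.126, 89.318, -0, 62.55, -6.05], TCP at [0.217, -0.586, 0.215] pointing down, gripper open.
Joint ranges: [-177.58, 177.58], [-47.91, 125.51], [2.72, 160], [-65.01, 245.01], [3.68, 167.84], [-153.87, 153.87]. Speed limits (degrees/s): [127.2, 127.2, 159.86, 180, 180, 180].

### API

Orientations are given as a 3x3 rotation matrix whose columns are the frame's x, y, z axes.
In Python, from cell import * gives the robot as it stands. The module is installed in compiled form; this text tells all that it offers.
- The arm moves only by the tool carry_out, never from a script. Its argument "motion" is a list that holds one entry, the list of rows, each a list of 7 numbers: the turn, a rotation vector about the tool's x, y, z in rad, then the shift along the tool's x, y, z in m, then the closure in counts, from 0 (fully open) to 255 (shut). A call has 1 to 12 rows; each row shifts and turns the commanded pose from where the row before left it, along the tool's axes as they then stand; what a row does not reach is not made up. A row lasts 1/10 s, in which the tool goes at most 50 mm and 8.59 degrees, less where a joint would pass 70% of its speed; a pose out of reach is approached as far as the arm can. A call is refused whole if a number of a shift passes 0.05 or a number of a turn 0.15, either way. A call with a gripper value outside its range is refused whole. The fingers move at their own pace and stop on an object; "force" is the grip in N (left out, the last holds). Time passes only in rows, so rows that do not move let the fingers close. It gives the time, the measured TCP pose, the force and the opening at its end, in the units of the state.
- observe(): the state, without advancing time (a new reading comes with each control period).
- read_camera(name): name is "side" or "top"; returns (picture, depth): 420x560x3 uint8, red, green, blue; 420x560 float32, m along the optical axis (not along the pixel's ray), 0 where there is no reading.
- camera_params(name): a dict with "K" (3x3 intrinsics, pixels), "k1" (the pictures are not rectified: a ray, as slopes to the right and down, at radius r is drawn at 1 + k1 r^2 times it, then the intrinsics apply), "rvec" (rotation vector, rad) and "tvec" (3), from world to camera coordinates, as OpenCV has them. Camera axes: x right, y down, z forward; pixel columns grow to the right and rows downward; lengths in m; the calibration is good to about 2 mm. A picture is of the moment at which its call begins. camera_params takes no time and is no camera call.
- hand_in(): hands the job in, once; it reports no verdict.
The state is a dict: "clock": time; "qpos": joint angles; "qvel": joint speeds; "effort": joint torques, N m; "tool_pos": TCP position; "tool_rot": TCP orientation; "wrist_force": force on the tool from outside, world axes, zero at the start; "wrist_torque": the same for the moment, N m; "opening": opening from 0.0 (shut) to 1.0 (fully open).
Only numpy, scipy, OpenCV 4.12 (cv2) and the standard library are available. Lean on these libraries where they do the work, as an engineer would, in place of code of your own. Each camera call takes 0.05 s, during which the arm holds its last target. There are 200 camera calls.

## Working session

There is one attempt and no reset: what is moved stays moved. The work goes in short steps, Python scripts to look and compute and a tool call to move; the robot and the scene stay as the last step left them, time stands still between calls to the robot, and variables do not carry over. Pictures are saved under pics/ and viewed, about 12 in all and at most 16, crops included, and the job is handed in when it is done.

Besides the shell and the picture viewer there is one more tool, called by a JSON object that holds its "api" and its "payload". carry_out: Moves the arm, as the interface text tells. Its arguments: {"type":"object","properties":{"motion":{"type":"array"},"force":{"type":"number"}},"required":["motion"]}

```bash
mkdir -p pics; cat > h.py <<'E'
import numpy as np, cv2
from cell import *
def P(n):
    p=camera_params(n);K=np.array(p["K"]);R=cv2.Rodrigues(np.array(p["rvec"],float))[0];t=np.array(p["tvec"],float).ravel();return K,float(p["k1"]),R,t
def cloud(n,d):
    K,k1,R,t=P(n);h,w=d.shape
    v,u=np.mgrid[:h,:w].astype(float)
    pts=cv2.undistortPoints(np.stack([u.ravel(),v.ravel()],1)[:,None],K,np.array([k1,0,0,0.])).reshape(h,w,2)
    c=np.dstack([pts[...,0]*d,pts[...,1]*d,d]).reshape(-1,3)
    X=((c-t)@R).reshape(h,w,3); X[d==0]=np.nan
    return X
def proj(n,X):
    K,k1,R,t=P(n)
    return cv2.projectPoints(np.array(X,float).reshape(-1,1,3),cv2.Rodrigues(R)[0],t,K,np.array([k1,0,0,0.]))[0].reshape(-1,2)
def snap(n,f=None):
    im,d=read_camera(n)
    if f: cv2.imwrite("pics/"+f,im[...,::-1])
    return im,d,cloud(n,d)
E
python3 - <<'E'
from h import *
for n in("top","side"):
    im,d,X=snap(n,n+"0.png"); np.savez(n+"0.npz",im=im,d=d,X=X)
    K,k1,R,t=P(n);print(n,K[0,0],k1,(-R.T@t).round(3),R[2].round(2))
print(observe())
E
```

```text
top 450.37004934057865 -0.12366120426590307 [ 0.46  -0.009  1.159] [ 0.07  0.02 -1.  ]
side 395.3279647710086 -0.0751504023009461 [0.215 0.702 0.769] [ 0.34 -0.69 -0.64]
{'clock': 0.1, 'qpos': array([-7.57206810e+01,  2.81617000e+01,  8.93459993e+01,  7.96872024e-04,
        6.25488989e+01, -6.05100331e+00]), 'qvel': array([ 0.04789609, -0.04604869, -0.0104258 , -0.05355946,  0.05578501,
        0.08565024]), 'effort': array([ 2.62483030e-03, -6.13623118e+01, -2.58605665e+01,  6.93781930e-02,
        4.70267900e-02, -6.10361553e-05]), 'tool_pos': array([ 0.21711238, -0.58585749,  0.21411308]), 'tool_rot': array([[-2.31685189e-04,  9.37707440e-01,  3.47425825e-01],
       [ 9.60348805e-04,  3.47425883e-01, -9.37706955e-01],
       [-9.99999512e-01,  1.16397164e-04, -9.81019650e-04]]), 'wrist_force': array([-0.37081439, -0.14373532,  0.30863834]), 'wrist_torque': array([ 0.03054949,  0.01974552, -0.0212869 ]), 'opening': 0.9994122462048538}
```

View pics/top0.png

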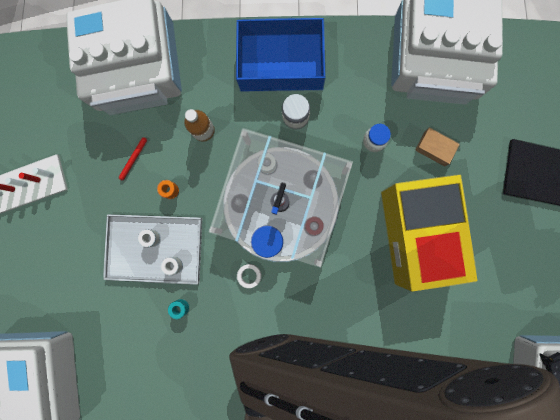

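View pics/side0.png

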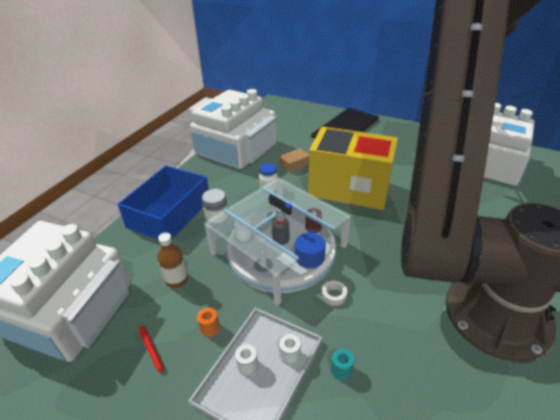

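The top view shows two white cartridges standing in the tray at (147,238) and (170,266). The orange one at (167,188) and the turquoise one at (178,310) are look-alikes outside the tray. On the carousel, the used cartridge is at (313,226), the blue block at (267,240) and the handle at (279,198). The side view agrees. Next I'll measure and enlarge.

```bash
cat > m.py <<'E'
from h import *
z=np.load("top0.npz");im,X=z["im"],z["X"]
cv2.imwrite("pics/crop1.png",cv2.resize(im[110:300,90:360],None,fx=2.9,fy=2.9,interpolation=cv2.INTER_CUBIC)[...,::-1])
hsv=cv2.cvtColor(im,cv2.COLOR_RGB2HSV)
for (u,v) in [(147,238),(170,266),(313,226),(313,180),(268,163),(240,203),(267,240),(279,198)]:
    print((u,v),X[v,u].round(3))
def sel(zlo,zhi,box):
    u0,v0,u1,v1=box;S=X[v0:v1,u0:u1].reshape(-1,3);S=S[np.isfinite(S).all(1)];return S[(S[:,2]>zlo)&(S[:,2]<zhi)]
for b in [(130,222,163,254),(154,250,186,282),(245,222,292,260)]:
    S=sel(.05 if b[0]<200 else .09,.115,b); c,r=cv2.minEnclosingCircle(S[:,:2].astype(np.float32)); print("circ",b,len(S),np.round(c,4),round(r,4),np.median(S[:,2]).round(4))
S=sel(.16,.20,(262,175,300,220));print("handle",len(S),np.median(S[:,2]),cv2.minAreaRect((S[:,:2]*1000).astype(np.float32)))
S=sel(.155,.185,(380,160,490,300));print("box",len(S),np.median(S[:,2]),cv2.minAreaRect((S[:,:2]*1000).astype(np.float32)))
g=(hsv[...,0]>20)&(hsv[...,0]<35)&(hsv[...,1]>120)
for nm,m in(("flap",(hsv[...,1]<100)&(hsv[...,2]<110)),("red",((hsv[...,0]<8)|(hsv[...,0]>172))&(hsv[...,1]>150))):
    k=np.zeros(m.shape,bool);k[180:285,398:470]=1
    S=X[m&k&(X[...,2]>.14)];print(nm,len(S),cv2.minAreaRect((S[:,:2]*1000).astype(np.float32)),np.median(S[:,2]))
S=X[190:300,95:210].reshape(-1,3);S=S[(S[:,2]>.012)&(S[:,2]<.028)];print("tray",cv2.minAreaRect((S[:,:2]*1000).astype(np.float32)))
# floor plane
S=X[300:330,20:160].reshape(-1,3);print("bench z",np.nanmedian(S[:,2]))
E
python3 m.py
```

```text
(147, 238) [0.474 0.372 0.012]
(170, 266) [0.402 0.312 0.008]
(313, 226) [ 0.497 -0.053  0.112]
(313, 180) [ 0.604 -0.055  0.113]
(268, 163) [0.646 0.05  0.112]
(240, 203) [0.553 0.117 0.11 ]
(267, 240) [0.466 0.055 0.099]
(279, 198) [0.557 0.023 0.177]
circ (130, 222, 163, 254) 198 [0.4748 0.3598] 0.0236 0.0554
circ (154, 250, 186, 282) 175 [0.4039 0.3006] 0.0218 0.0552
circ (245, 222, 292, 260) 810 [0.4548 0.0426] 0.0537 0.1007
handle 189 0.1764392399738162 ((558.0436401367188, 25.243282318115234), (12.645807266235352, 71.33511352539062), 71.48584747314453)
box 7243 0.17060923300408 ((477.5899963378906, -323.4765319824219), (241.50863647460938, 153.49029541015625), 7.041564464569092)
flap 2246 ((535.1279296875, -318.2720947265625), (85.8197250366211, 137.39755249023438), 7.39866304397583) 0.17024196163566552
red 1930 ((423.039794921875, -330.32220458984375), (98.54666137695312, 99.54196166992188), 7.5890583992004395) 0.1714084773770807
tray ((480.65106201171875, 357.06646728515625), (252.65036010742188, 239.2485809326172), 87.39047241210938)
bench z 0.0006621319764585351
```

View pics/crop1.png

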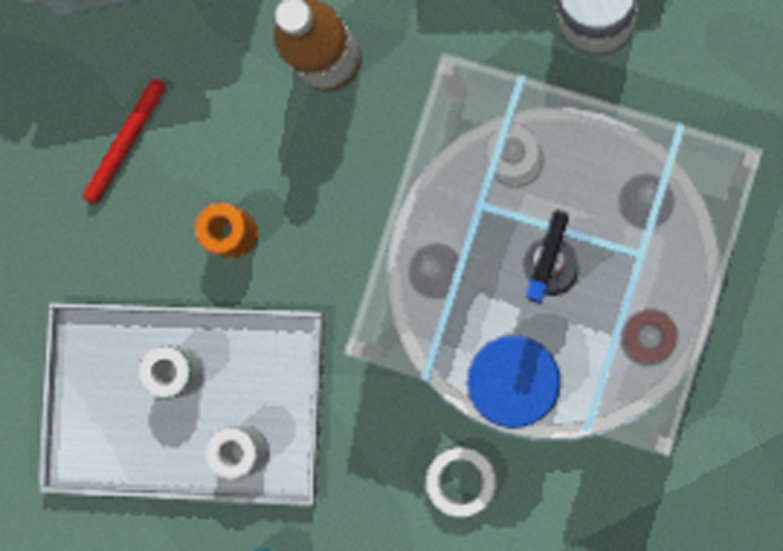

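The crop confirms it. The white cartridges in the tray, at crop (165,370) and (230,453), are the fresh ones. The orange one at (222,228) and the turquoise one stand outside the tray, so they are look-alikes. The used cartridge is on spindle 1 (650,337) and the kept one is on spindle 3 (513,152). Spindles 2 and 4 are free.

```bash
cat > plan.py <<'E'
from h import *
import sys
# usage: plan.py x y z jawdeg nrows [x y z jaw n ...] ; prints rows (shift in pre-turn frame)
def plan(args):
    o=observe();p=np.array(o["tool_pos"]);R=o["tool_rot"];a=np.arctan2(R[1,2],R[0,2])
    if __name__=="__main__":print("now",p.round(4),"jaw",np.degrees(a).round(2),"f",o["wrist_force"].round(1),"open",round(o["opening"],3),"t",o["clock"],"q6",round(o["qpos"][5],1),"tilt",R[:2,0].round(4))
    for i in range(0,len(args),5):
        q=np.array(args[i:i+3]);b=np.radians(args[i+3]);n=int(args[i+4]);da=(b-a)/n
        for k in range(n):
            A=a+da*k;d=(q-p)/n
            print([round(float(-da),4),0,0,round(float(-d[2]),4),round(float(-np.sin(A)*d[0]+np.cos(A)*d[1]),4),round(float(np.cos(A)*d[0]+np.sin(A)*d[1]),4)])
        p,a=q,b
plan([float(x) for x in sys.argv[1:]])
E
python3 - <<'E'
from h import *
z=np.load("top0.npz");im,X=z["im"],z["X"]
S=X[120:275,200:360].reshape(-1,3);S=S[(S[:,2]>.1065)&(S[:,2]<.1145)]
print("hood",cv2.minAreaRect((S[:,:2]*1000).astype(np.float32)),len(S))
hsv=cv2.cvtColor(im,cv2.COLOR_RGB2HSV)
m=(hsv[...,0]>105)&(hsv[...,0]<120)&(hsv[...,1]>180);k=np.zeros(m.shape,bool);k[222:262,245:292]=1
S=X[m&k&(X[...,2]>.095)&(X[...,2]<.106)];print("cover",len(S),np.median(S[:,2]),cv2.minEnclosingCircle((S[:,:2]).astype(np.float32)),S.mean(0))
for b in [(130,222,163,254),(154,250,186,282)]:
    S=X[b[1]:b[3],b[0]:b[2]].reshape(-1,3);S=S[(S[:,2]>.050)&(S[:,2]<.06)];print(cv2.minAreaRect((S[:,:2]*1000).astype(np.float32)),cv2.fitEllipse(cv2.convexHull((S[:,:2]*1000).astype(np.float32))))
E
python3 plan.py .558 .0252 .22 71.5 18
```

```text
hood ((583.8711547851562, 70.10496520996094), (376.13653564453125, 261.2945556640625), 71.9105224609375) 8999
cover 731 0.1008360431869352 ((0.46265971660614014, 0.05537653714418411), 0.036485422402620316) [0.46254124 0.05531401 0.10074481]
((475.0269470214844, 358.9038391113281), (44.246700286865234, 42.3688850402832), 89.5621109008789) ((474.3467712402344, 359.4352722167969), (43.37360763549805, 45.746612548828125), 177.7941131591797)
((404.2384033203125, 300.08892822265625), (41.10728454589844, 40.83961486816406), 46.138221740722656) ((404.2875671386719, 300.53717041015625), (41.16553497314453, 42.89342498779297), 155.70318603515625)
now [ 0.2171 -0.5859  0.2141] jaw -69.67 f [-0.4 -0.1  0.3] open 0.999 t 0.1 q6 -6.1 tilt [-0.0002  0.001 ]
[-0.1369, 0, 0, -0.0003, 0.0296, -0.0253]
[-0.1369, 0, 0, -0.0003, 0.0327, -0.021]
[-0.1369, 0, 0, -0.0003, 0.0353, -0.0163]
[-0.1369, 0, 0, -0.0003, 0.0372, -0.0114]
[-0.1369, 0, 0, -0.0003, 0.0384, -0.0062]
[-0.1369, 0, 0, -0.0003, 0.0389, -0.0009]
[-0.1369, 0, 0, -0.0003, 0.0386, 0.0044]
[-0.1369, 0, 0, -0.0003, 0.0377, 0.0097]
[-0.1369, 0, 0, -0.0003, 0.036, 0.0147]
[-0.1369, 0, 0, -0.0003, 0.0336, 0.0195]
[-0.1369, 0, 0, -0.0003, 0.0307, 0.0239]
[-0.1369, 0, 0, -0.0003, 0.0271, 0.0278]
[-0.1369, 0, 0, -0.0003, 0.0231, 0.0313]
[-0.1369, 0, 0, -0.0003, 0.0186, 0.0341]
[-0.1369, 0, 0, -0.0003, 0.0138, 0.0364]
[-0.1369, 0, 0, -0.0003, 0.0087, 0.0379]
[-0.1369, 0, 0, -0.0003, 0.0034, 0.0387]
[-0.1369, 0, 0, -0.0003, -0.0019, 0.0388]
```

{"api": "carry_out", "payload": {"motion": [[[-0.137,0,0,-0.002,0.03,-0.025,0],[-0.137,0,0,-0.002,0.033,-0.021,0],[-0.137,0,0,-0.002,0.035,-0.016,0],[-0.137,0,0,-0.002,0.037,-0.011,0],[-0.137,0,0,-0.002,0.038,-0.006,0],[-0.137,0,0,-0.002,0.039,-0.001,0],[-0.137,0,0,-0.002,0.039,0.004,0],[-0.137,0,0,-0.002,0.038,0.01,0],[-0.137,0,0,-0.002,0.036,0.015,0],[-0.137,0,0,-0.002,0.034,0.02,0],[-0.137,0,0,0,0.031,0.024,0],[-0.137,0,0,0,0.027,0.028,0]]]}}

```text
clock: 1.3
tool_pos: [0.4465, -0.1766, 0.2346]
tool_rot: [[-0.0, -0.42, 0.907], [-0.0, 0.907, 0.42], [-1.0, -0.0, -0.0]]
wrist_force: [0.8, -0.3, -0.5]
opening: 0.999
```

```bash
python3 plan.py .558 .0252 .22 72 7
```

```text
now [ 0.4465 -0.1766  0.2346] jaw 24.84 f [ 0.8 -0.3 -0.5] open 0.999 t 1.3 q6 -54.3 tilt [-0.     -0.0001]
[-0.1176, 0, 0, 0.0021, 0.0195, 0.0266]
[-0.1176, 0, 0, 0.0021, 0.0162, 0.0287]
[-0.1176, 0, 0, 0.0021, 0.0127, 0.0304]
[-0.1176, 0, 0, 0.0021, 0.0091, 0.0317]
[-0.1176, 0, 0, 0.0021, 0.0053, 0.0325]
[-0.1176, 0, 0, 0.0021, 0.0015, 0.0329]
[-0.1176, 0, 0, 0.0021, -0.0024, 0.0328]
```

{"api": "carry_out", "payload": {"motion": [[[-0.118,0,0,0.002,0.0195,0.0265,150],[-0.118,0,0,0.002,0.016,0.029,150],[-0.118,0,0,0.002,0.0125,0.0305,150],[-0.118,0,0,0.002,0.009,0.0315,150],[-0.118,0,0,0.002,0.0055,0.0325,150],[-0.118,0,0,0.002,0.0015,0.033,150],[-0.118,0,0,0.002,-0.0025,0.033,150],[0,0,0,0,0,0,150],[0,0,0,0,0,0,150]]]}}

```text
clock: 2.2
tool_pos: [0.5588, 0.0236, 0.2201]
tool_rot: [[-0.001, -0.95, 0.311], [-0.0, 0.311, 0.95], [-1.0, 0.001, -0.0]]
wrist_force: [0.1, -0.4, 0.1]
opening: 0.412
```

```bash
python3 plan.py .558 .0252 .15 72 3; python3 - <<'E'
from h import *
im,d,X=snap("top"); 
S=X[165:235,255:310].reshape(-1,3);c=im[165:235,255:310].reshape(-1,3)
o=observe();print(o["opening"])
im2,_,_=snap("side")
p=proj("side",[[.558,.0252,.163]])[0].astype(int);u,v=p
cv2.imwrite("pics/s1.png",cv2.resize(im2[max(0,v-90):v+70,u-100:u+100],None,fx=3,fy=3,interpolation=cv2.INTER_CUBIC)[...,::-1])
E
```

```text
now [0.5588 0.0236 0.2201] jaw 71.86 f [ 0.1 -0.4  0.1] open 0.412 t 2.2 q6 -76.2 tilt [-0.001  -0.0001]
[-0.0008, 0, 0, 0.0234, 0.0004, 0.0004]
[-0.0008, 0, 0, 0.0234, 0.0004, 0.0004]
[-0.0008, 0, 0, 0.0234, 0.0004, 0.0004]
0.4129554823797102
```

View pics/s1.png

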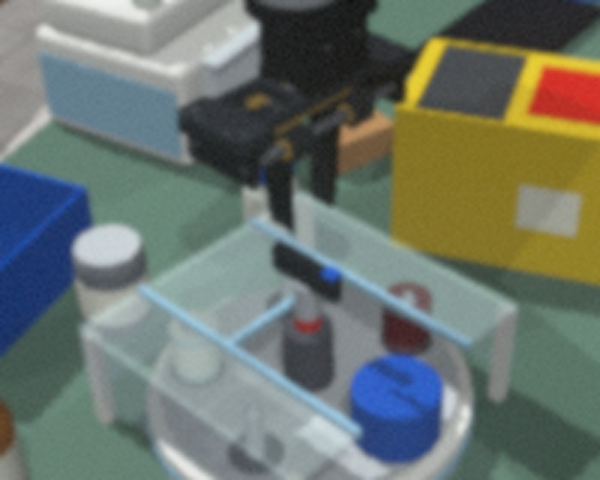

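The gripper is aligned over the bar at crop (308,272), with the fingers either side of it and the grey stem below.

{"api": "carry_out", "payload": {"motion": [[[0,0,0,0.0175,0.0003,0.0003,150],[0,0,0,0.0175,0.0003,0.0003,150],[0,0,0,0.0175,0.0003,0.0003,150],[0,0,0,0.0175,0.0003,0.0003,150],[0,0,0,0,0,0,150],[0,0,0,0,0,0,255],[0,0,0,0,0,0,255],[0,0,0,0,0,0,255],[0,0,0,0,0,0,255],[0,0,0,0,0,0,255],[0,0,0,0,0,0,255],[0,0,0,0,0,0,255]]], "force": 50}}

```text
clock: 3.5
tool_pos: [0.5584, 0.0238, 0.1522]
tool_rot: [[0.001, -0.95, 0.311], [-0.001, 0.311, 0.95], [-1.0, -0.002, -0.001]]
wrist_force: [-3.9, -6.2, 11.0]
opening: 0.127
```

{"api": "carry_out", "payload": {"motion": [[[0,0,0,-0.006,0,-0.001,255],[0,0,0,-0.006,0,0,255],[0,0,0,-0.005,0,0,255],[0,0,0,0,0,0,255],[0,0,0,0,0,0,255]]]}}

```text
clock: 4.0
tool_pos: [0.5582, 0.0238, 0.1675]
tool_rot: [[0.001, -0.95, 0.311], [-0.0, 0.311, 0.95], [-1.0, -0.001, 0.0]]
wrist_force: [6.0, -0.4, -10.1]
opening: 0.122
```

{"api": "carry_out", "payload": {"motion": [[[0.11,0,0,0,0,0,255],[0.13,0,0,0,0,0,255],[0.13,0,0,0,0,0,255],[0.13,0,0,0,0,0,255],[0.13,0,0,0,0,0,255],[0.13,0,0,0,0,0,255],[0.13,0,0,0,0,0,255],[0.13,0,0,0,0,0,255],[0.13,0,0,0,0,0,255],[0.1066,0,0,0,0,0,255],[0,0,0,0,0,0,255],[0,0,0,0,0,0,255]]]}}

```text
clock: 5.2
tool_pos: [0.5563, 0.0225, 0.1667]
tool_rot: [[-0.004, 0.003, 1.0], [-0.002, 1.0, -0.003], [-1.0, -0.002, -0.004]]
wrist_force: [-3.7, -10.3, -9.8]
opening: 0.123
```

```bash
python3 plan.py; python3 - <<'E'
from h import *
im,d,X=snap("side","s2.png")
E
```

```text
now [0.5563 0.0225 0.1667] jaw -0.15 f [ -3.7 -10.3  -9.8] open 0.123 t 5.2 q6 -4.2 tilt [-0.0044 -0.002 ]
```

View pics/s2.png

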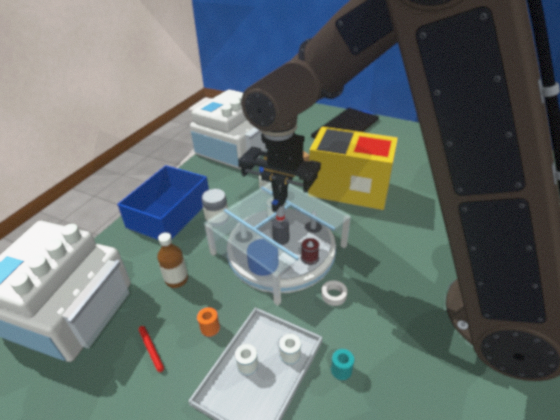

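The carousel has turned, and the used cartridge (310,250) is now in the bay slot. Next I let the plunger down and release it.

{"api": "carry_out", "payload": {"motion": [[[0,0,0,0.005,0,0,255],[0,0,0,0.005,0,0,255],[0,0,0,0.005,0,0,255],[0,0,0,0,0,0,255],[0,0,0,0,0,0,170],[0,0,0,0,0,0,150],[0,0,0,0,0,0,150],[0,0,0,0,0,0,150],[0,0,0,-0.03,0,0,150],[0,0,0,-0.04,0,0,100],[0,0,0,-0.01,0,0,67],[0,0,0,0,0,0,67]]]}}

```text
clock: 6.45
tool_pos: [0.5584, 0.0238, 0.2341]
tool_rot: [[0.003, 0.002, 1.0], [-0.0, 1.0, -0.002], [-1.0, -0.0, 0.003]]
wrist_force: [1.1, -0.8, -0.5]
opening: 0.602
```

```bash
python3 plan.py .463 .0555 .22 72 9 ; python3 - <<'E'
from h import *
im,d,X=snap("top","t2.png"); np.savez("t2.npz",im=im,X=X)
im2,d,X2=snap("side")
z=np.load("side0.npz")["X"]
# handle top height in side view
m=(X2[...,0]>.51)&(X2[...,0]<.61)&(X2[...,1]>-.02)&(X2[...,1]<.07)&(X2[...,2]>.14)&(X2[...,2]<.2)
S=X2[m];print("handle side",len(S),np.percentile(S[:,2],[50,90,98]) if len(S) else 0)
m=(z[...,0]>.51)&(z[...,0]<.61)&(z[...,1]>-.02)&(z[...,1]<.07)&(z[...,2]>.14)&(z[...,2]<.2)
S=z[m];print("at start",len(S),np.percentile(S[:,2],[50,90,98]))
hsv=cv2.cvtColor(im2,cv2.COLOR_RGB2HSV)
r=((hsv[...,0]<10)|(hsv[...,0]>168))&(hsv[...,1]>90)&(X2[...,2]>.085)&(X2[...,2]<.11)&(abs(X2[...,0]-.463)<.06)&(abs(X2[...,1]-.055)<.06)
S=X2[r];print("used",len(S),np.median(S[:,2]),cv2.minEnclosingCircle(S[:,:2].astype(np.float32)))
E
```

```text
now [0.5584 0.0238 0.2341] jaw -0.13 f [ 1.1 -0.8 -0.5] open 0.602 t 6.45 q6 -4.2 tilt [ 0.0032 -0.0003]
[-0.1399, 0, 0, 0.0016, 0.0035, -0.0106]
[-0.1399, 0, 0, 0.0016, 0.0049, -0.01]
[-0.1399, 0, 0, 0.0016, 0.0063, -0.0092]
[-0.1399, 0, 0, 0.0016, 0.0075, -0.0083]
[-0.1399, 0, 0, 0.0016, 0.0086, -0.0071]
[-0.1399, 0, 0, 0.0016, 0.0095, -0.0059]
[-0.1399, 0, 0, 0.0016, 0.0102, -0.0045]
[-0.1399, 0, 0, 0.0016, 0.0108, -0.003]
[-0.1399, 0, 0, 0.0016, 0.0111, -0.0015]
handle side 235 [0.16949167 0.17739505 0.17897683]
at start 288 [0.16773606 0.17727283 0.178941  ]
used 95 0.09526995541230909 ((0.4591827690601349, 0.056568458676338196), 0.020604582503437996)
```

View pics/t2.png

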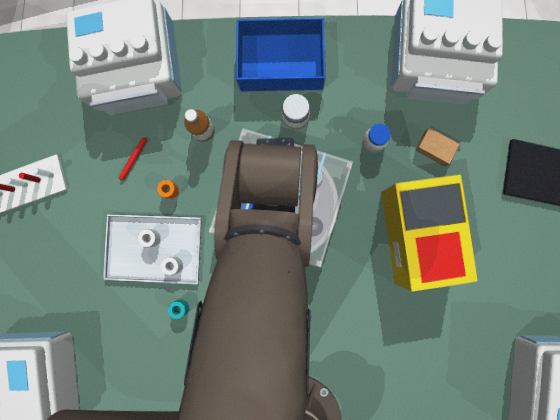

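The top view is blocked by the arm, but the handle height matches its home value. Next I pick the used cartridge.

{"api": "carry_out", "payload": {"motion": [[[-0.14,0,0,0,0.0035,-0.0105,67],[-0.14,0,0,0,0.005,-0.01,67],[-0.14,0,0,0,0.006,-0.009,67],[-0.14,0,0,0,0.0075,-0.0085,67],[-0.14,0,0,0,0.0085,-0.007,67],[-0.14,0,0,0,0.0095,-0.006,67],[-0.14,0,0,0,0.01,-0.0045,67],[-0.14,0,0,0,0.011,-0.003,67],[-0.14,0,0,0,0.011,-0.0015,67],[0,0,0,0,0,0,67]]]}}

```text
clock: 7.55
tool_pos: [0.4614, 0.0553, 0.2314]
tool_rot: [[-0.003, -0.952, 0.306], [0.0, 0.306, 0.952], [-1.0, 0.003, -0.001]]
wrist_force: [0.5, -0.3, 0.1]
opening: 0.737
```

```bash
python3 plan.py .4631 .0547 .064 72 5; python3 - <<'E'
from h import *
im2,d,X2=snap("side")
hsv=cv2.cvtColor(im2,cv2.COLOR_RGB2HSV)
r=((hsv[...,0]<10)|(hsv[...,0]>168))&(hsv[...,1]>60)&(X2[...,2]>.045)&(X2[...,2]<.11)&(abs(X2[...,0]-.463)<.06)&(abs(X2[...,1]-.055)<.06)
S=X2[r];
from scipy.optimize import least_squares
w=S[(S[:,2]<.09)];f=least_squares(lambda p:np.hypot(w[:,0]-p[0],w[:,1]-p[1])-.022,[.463,.055],loss="soft_l1",f_scale=.002);print(len(w),f.x,np.percentile(S[:,2],[2,50,98]))
E
```

```text
now [0.4614 0.0553 0.2314] jaw 72.19 f [ 0.5 -0.3  0.1] open 0.737 t 7.55 q6 -73.5 tilt [-0.0027  0.    ]
[0.0006, 0, 0, 0.0335, -0.0004, -0.0]
[0.0006, 0, 0, 0.0335, -0.0004, -0.0]
[0.0006, 0, 0, 0.0335, -0.0004, -0.0]
[0.0006, 0, 0, 0.0335, -0.0004, -0.0]
[0.0006, 0, 0, 0.0335, -0.0004, -0.0]
150 [0.4603643  0.05396383] [0.05670959 0.08747352 0.09716242]
```

{"api": "carry_out", "payload": {"motion": [[[0,0,0,0.033,0,0,67],[0,0,0,0.033,0,0,67],[0,0,0,0.033,0,0,67],[0,0,0,0.033,0,0,67],[0,0,0,0.0355,0,0,67],[0,0,0,0,0,0,67],[0,0,0,0,0,0,180],[0,0,0,0,0,0,180],[0,0,0,0,0,0,180],[0,0,0,0,0,0,180],[0,0,0,0,0,0,180],[0,0,0,0,0,0,180]]], "force": 25}}

```text
clock: 8.8
tool_pos: [0.4634, 0.0549, 0.0662]
tool_rot: [[0.002, -0.951, 0.309], [-0.0, 0.309, 0.951], [-1.0, -0.002, 0.001]]
wrist_force: [-1.1, 0.6, 9.9]
opening: 0.464
```

{"api": "carry_out", "payload": {"motion": [[[0,0,0,-0.02,0,0,180],[0,0,0,-0.045,0,0,180],[0,0,0,-0.045,0,0,180],[0,0,0,-0.045,0,0,180],[0,0,0,-0.04,0,0,180],[0,0,0,0,0,0,180]]]}}

```text
clock: 9.4
tool_pos: [0.4643, 0.055, 0.2653]
tool_rot: [[0.009, -0.951, 0.308], [-0.0, 0.308, 0.951], [-1.0, -0.009, 0.003]]
wrist_force: [0.4, 0.5, -1.8]
opening: 0.462
```

```bash
python3 plan.py .5381 -.3158 .25 97.3 11
```

```text
now [0.4643 0.055  0.2653] jaw 72.04 f [ 0.4  0.5 -1.8] open 0.462 t 9.4 q6 -73.4 tilt [ 0.0092 -0.0003]
[-0.0401, 0, 0, 0.0014, -0.0168, -0.03]
[-0.0401, 0, 0, 0.0014, -0.0156, -0.0306]
[-0.0401, 0, 0, 0.0014, -0.0143, -0.0312]
[-0.0401, 0, 0, 0.0014, -0.0131, -0.0318]
[-0.0401, 0, 0, 0.0014, -0.0118, -0.0323]
[-0.0401, 0, 0, 0.0014, -0.0105, -0.0327]
[-0.0401, 0, 0, 0.0014, -0.0092, -0.0331]
[-0.0401, 0, 0, 0.0014, -0.0078, -0.0335]
[-0.0401, 0, 0, 0.0014, -0.0065, -0.0338]
[-0.0401, 0, 0, 0.0014, -0.0051, -0.034]
[-0.0401, 0, 0, 0.0014, -0.0037, -0.0342]
```

Holding it (-1.8 N, opening 44 mm). Now over to the flap.

{"api": "carry_out", "payload": {"motion": [[[-0.04,0,0,0.0015,-0.017,-0.03,180],[-0.04,0,0,0.0015,-0.0155,-0.0305,180],[-0.04,0,0,0.0015,-0.0145,-0.031,180],[-0.04,0,0,0.0015,-0.013,-0.032,180],[-0.04,0,0,0.0015,-0.012,-0.0325,180],[-0.04,0,0,0.0015,-0.0105,-0.0325,180],[-0.04,0,0,0.0015,-0.009,-0.033,180],[-0.04,0,0,0.001,-0.008,-0.0335,180],[-0.04,0,0,0.001,-0.0065,-0.034,180],[-0.04,0,0,0.001,-0.005,-0.034,180],[-0.04,0,0,0.001,-0.0035,-0.034,180],[0,0,0,0,0,0,180]]]}}

```text
clock: 10.6
tool_pos: [0.5366, -0.319, 0.2442]
tool_rot: [[-0.001, -0.992, -0.125], [-0.0, -0.125, 0.992], [-1.0, 0.001, 0.0]]
wrist_force: [-0.9, 1.6, -1.2]
opening: 0.464
```

```bash
python3 plan.py .5381 -.3158 .2 97.3 3; python3 - <<'E'
from h import *
im,d,X=snap("top"); np.savez("t3.npz",im=im,X=X)
cv2.imwrite("pics/t3.png",cv2.resize(im[90:310,90:490],None,fx=2,fy=2,interpolation=cv2.INTER_CUBIC)[...,::-1])
hsv=cv2.cvtColor(im,cv2.COLOR_RGB2HSV)
for b in [(130,222,163,254),(154,250,186,282)]:
    S=X[b[1]:b[3],b[0]:b[2]].reshape(-1,3);S=S[(S[:,2]>.050)&(S[:,2]<.06)];print("fresh",len(S),cv2.minEnclosingCircle(S[:,:2].astype(np.float32)))
E
```

```text
now [ 0.5366 -0.319   0.2442] jaw 97.16 f [-0.9  1.6 -1.2] open 0.464 t 10.6 q6 -133.9 tilt [-0.0008 -0.0001]
[-0.0008, 0, 0, 0.0147, -0.0006, 0.001]
[-0.0008, 0, 0, 0.0147, -0.0006, 0.001]
[-0.0008, 0, 0, 0.0147, -0.0006, 0.001]
fresh 190 ((0.47412756085395813, 0.3595055341720581), 0.023230182006955147)
fresh 179 ((0.4038224220275879, 0.30118653178215027), 0.022042792290449142)
```

View pics/t3.png

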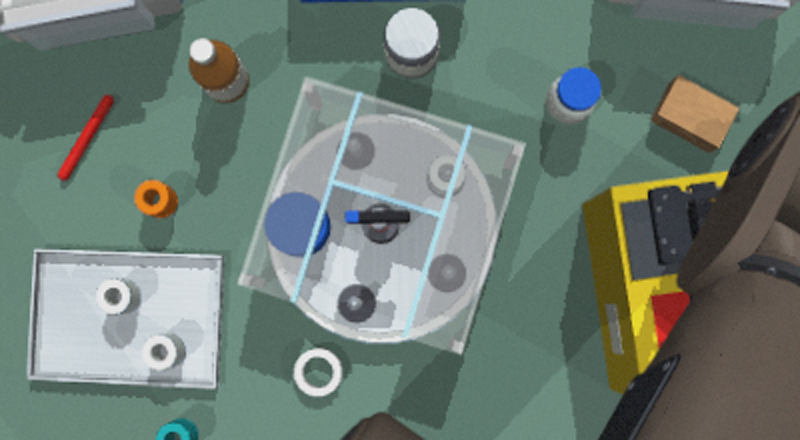

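The carousel has moved one station. The free spindle 1 at (357,302) is in the bay, the kept cartridge is at (447,175), and the fresh ones haven't moved. Now I push through the flap.

{"api": "carry_out", "payload": {"motion": [[[0,0,0,0.015,-0.001,0.0015,180],[0,0,0,0.015,-0.0005,0.0015,180],[0,0,0,0.015,0,0,180],[0,0,0,0.015,0,0,180],[0,0,0,0.015,0,0,180],[0,0,0,0.015,0,0,180],[0,0,0,0.015,0,0,180],[0,0,0,0.013,0,0,180],[0,0,0,0,0,0,180],[0,0,0,0,0,0,180]]], "force": 35}}

```text
clock: 11.65
tool_pos: [0.5374, -0.312, 0.1274]
tool_rot: [[-0.001, -0.992, -0.126], [0.001, -0.126, 0.992], [-1.0, 0.001, 0.001]]
wrist_force: [-2.7, 1.1, -1.3]
opening: 0.459
```

{"api": "carry_out", "payload": {"motion": [[[0,0,0,0,0,0,80],[0,0,0,0,0,0,80],[0,0,0,0,0,0,80],[0,0,0,0,0,0,80],[0,0,0,0,0,0,80],[0,0,0,-0.02,0,0,80],[0,0,0,-0.04,0,0,80],[0,0,0,-0.04,0,0,80],[0,0,0,-0.025,0,0,80],[0,0,0,0,0,0,80]]]}}

```text
clock: 12.65
tool_pos: [0.5392, -0.3132, 0.2565]
tool_rot: [[0.006, -0.992, -0.126], [-0.004, -0.126, 0.992], [-1.0, -0.005, -0.005]]
wrist_force: [0.6, 0.7, -0.2]
opening: 0.693
```

```bash
python3 - <<'E'
from h import *
im,d,X=snap("side","s4.png")
p=proj("side",[[.5381,-.3158,.17]])[0].astype(int);u,v=p;print(p)
cv2.imwrite("pics/s4.png",cv2.resize(im[max(0,v-70):v+70,u-80:u+100],None,fx=3.5,fy=3.5,interpolation=cv2.INTER_CUBIC)[...,::-1])
E
python3 plan.py .474 .3595 .25 90 16
```

```text
[333 140]
now [ 0.5385 -0.3128  0.2541] jaw 97.26 f [-0.5 -0.2 -0.1] open 0.689 t 12.7 q6 -133.5 tilt [ 0.003  -0.0019]
[0.0079, 0, 0, 0.0003, -0.0013, 0.0422]
[0.0079, 0, 0, 0.0003, -0.001, 0.0422]
[0.0079, 0, 0, 0.0003, -0.0006, 0.0422]
[0.0079, 0, 0, 0.0003, -0.0003, 0.0422]
[0.0079, 0, 0, 0.0003, 0.0, 0.0422]
[0.0079, 0, 0, 0.0003, 0.0004, 0.0422]
[0.0079, 0, 0, 0.0003, 0.0007, 0.0422]
[0.0079, 0, 0, 0.0003, 0.001, 0.0422]
[0.0079, 0, 0, 0.0003, 0.0014, 0.0422]
[0.0079, 0, 0, 0.0003, 0.0017, 0.0422]
[0.0079, 0, 0, 0.0003, 0.002, 0.0422]
[0.0079, 0, 0, 0.0003, 0.0024, 0.0421]
[0.0079, 0, 0, 0.0003, 0.0027, 0.0421]
[0.0079, 0, 0, 0.0003, 0.003, 0.0421]
[0.0079, 0, 0, 0.0003, 0.0034, 0.0421]
[0.0079, 0, 0, 0.0003, 0.0037, 0.042]
```

View pics/s4.png

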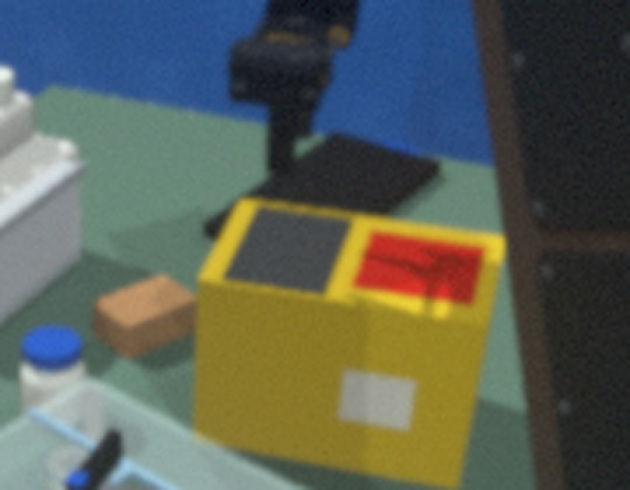

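The used cartridge went in, and the flap at crop (290,250) is level and empty. On to the first fresh cartridge at (0.474, 0.3595).

```bash
python3 plan.py .474 .3595 .25 72 17
```

```text
now [ 0.5385 -0.3128  0.2541] jaw 97.26 f [-0.5 -0.2 -0.1] open 0.689 t 12.7 q6 -133.5 tilt [ 0.003  -0.0019]
[0.0259, 0, 0, 0.0002, -0.0012, 0.0397]
[0.0259, 0, 0, 0.0002, -0.0002, 0.0397]
[0.0259, 0, 0, 0.0002, 0.0008, 0.0397]
[0.0259, 0, 0, 0.0002, 0.0019, 0.0397]
[0.0259, 0, 0, 0.0002, 0.0029, 0.0396]
[0.0259, 0, 0, 0.0002, 0.0039, 0.0395]
[0.0259, 0, 0, 0.0002, 0.0049, 0.0394]
[0.0259, 0, 0, 0.0002, 0.006, 0.0393]
[0.0259, 0, 0, 0.0002, 0.007, 0.0391]
[0.0259, 0, 0, 0.0002, 0.008, 0.0389]
[0.0259, 0, 0, 0.0002, 0.009, 0.0387]
[0.0259, 0, 0, 0.0002, 0.01, 0.0385]
[0.0259, 0, 0, 0.0002, 0.011, 0.0382]
[0.0259, 0, 0, 0.0002, 0.012, 0.0379]
[0.0259, 0, 0, 0.0002, 0.0129, 0.0376]
[0.0259, 0, 0, 0.0002, 0.0139, 0.0372]
[0.0259, 0, 0, 0.0002, 0.0149, 0.0368]
```

{"api": "carry_out", "payload": {"motion": [[[0.026,0,0,0,-0.001,0.04,67],[0.026,0,0,0,0,0.04,67],[0.026,0,0,0,0.001,0.04,67],[0.026,0,0,0,0.002,0.04,67],[0.026,0,0,0,0.003,0.04,67],[0.026,0,0,0,0.004,0.04,67],[0.026,0,0,0,0.005,0.039,67],[0.026,0,0,0,0.006,0.039,67],[0.026,0,0,0,0.007,0.039,67],[0.026,0,0,0,0.008,0.039,67],[0.026,0,0,0,0.009,0.039,67],[0.026,0,0,0,0.01,0.038,67]]]}}

```text
clock: 13.9
tool_pos: [0.4906, 0.1647, 0.2513]
tool_rot: [[-0.002, -0.983, 0.185], [-0.0, 0.185, 0.983], [-1.0, 0.002, -0.0]]
wrist_force: [1.0, 0.4, -0.1]
opening: 0.736
```

```bash
python3 plan.py .474 .3595 .2 72 6; python3 - <<'E'
from h import *
im,d,X=snap("top")
w=X[(abs(X[...,0]-.48)<.075)&(abs(X[...,1]-.357)<.12)&(X[...,2]>.048)&(X[...,2]<.062)]
# cluster
n,l=cv2.connectedComponents(((abs(X[...,0]-.48)<.09)&(abs(X[...,1]-.357)<.14)&(X[...,2]>.048)&(X[...,2]<.062)).astype(np.uint8))
for i in range(1,n):
    S=X[l==i]
    if len(S)>40:print(len(S),cv2.minEnclosingCircle(S[:,:2].astype(np.float32)))
# spindle 1 top in bay
m=(abs(X[...,0]-.463)<.02)&(abs(X[...,1]-.055)<.02)&(X[...,2]>.088)&(X[...,2]<.108);print("spindle",m.sum(),X[m].mean(0),cv2.minEnclosingCircle(X[m][:,:2].astype(np.float32)))
E
```

```text
now [0.4906 0.1647 0.2513] jaw 79.32 f [ 1.   0.4 -0.1] open 0.736 t 13.9 q6 -68.1 tilt [-0.0016 -0.0002]
[0.0213, 0, 0, 0.0086, 0.0087, 0.0314]
[0.0213, 0, 0, 0.0086, 0.0094, 0.0312]
[0.0213, 0, 0, 0.0086, 0.0101, 0.031]
[0.0213, 0, 0, 0.0086, 0.0107, 0.0308]
[0.0213, 0, 0, 0.0086, 0.0114, 0.0305]
[0.0213, 0, 0, 0.0086, 0.012, 0.0303]
52 ((0.4151860773563385, 0.3028639554977417), 0.0174235999584198)
spindle 36 [0.46309265 0.05644098 0.09662284] ((0.46320438385009766, 0.05665472522377968), 0.007744079455733299)
```

{"api": "carry_out", "payload": {"motion": [[[0.021,0,0,0.0085,0.009,0.031,67],[0.021,0,0,0.0085,0.0095,0.031,67],[0.021,0,0,0.0085,0.01,0.031,67],[0.021,0,0,0.0085,0.0105,0.031,67],[0.021,0,0,0.0085,0.0115,0.0305,67],[0.021,0,0,0.0085,0.012,0.029,67],[0,0,0,0,0,0,67],[0,0,0,0,0,0,67]]]}}

```text
clock: 14.75
tool_pos: [0.4731, 0.3563, 0.2001]
tool_rot: [[-0.002, -0.952, 0.305], [-0.001, 0.305, 0.952], [-1.0, 0.002, -0.002]]
wrist_force: [0.1, -0.4, -0.3]
opening: 0.734
```

```bash
python3 plan.py .474 .358 .026 72 6; python3 - <<'E'
from h import *
im,d,X=snap("side")
p=proj("side",[[.44,.33,.03]])[0].astype(int);u,v=p;u0,v0=max(0,u-110),max(0,v-130);print(u0,v0,proj("side",[[.474,.358,.055],[.404,.3,.055]]))
cv2.imwrite("pics/s5.png",cv2.resize(im[v0:v+70,u0:u+100],None,fx=3,fy=3,interpolation=cv2.INTER_CUBIC)[...,::-1])
from scipy.optimize import least_squares
for c in [(.474,.358),(.404,.300)]:
    m=(np.hypot(X[...,0]-c[0],X[...,1]-c[1])<.04)&(X[...,2]>.015)&(X[...,2]<.048);w=X[m]
    f=least_squares(lambda p:np.hypot(w[:,0]-p[0],w[:,1]-p[1])-.022,c,loss="soft_l1",f_scale=.002);print(len(w),f.x)
E
```

```text
now [0.4731 0.3563 0.2001] jaw 72.25 f [ 0.1 -0.4 -0.3] open 0.734 t 14.75 q6 -41.6 tilt [-0.0021 -0.0013]
[0.0007, 0, 0, 0.029, -0.0001, 0.0003]
[0.0007, 0, 0, 0.029, -0.0001, 0.0003]
[0.0007, 0, 0, 0.029, -0.0001, 0.0003]
[0.0007, 0, 0, 0.029, -0.0001, 0.0003]
[0.0007, 0, 0, 0.029, -0.0001, 0.0003]
[0.0007, 0, 0, 0.029, -0.0001, 0.0003]
156 224 [[244.66053839 352.53994627]
 [288.67727384 342.42568149]]
243 [0.47143429 0.3591489 ]
245 [0.40167614 0.30006237]
```

View pics/s5.png

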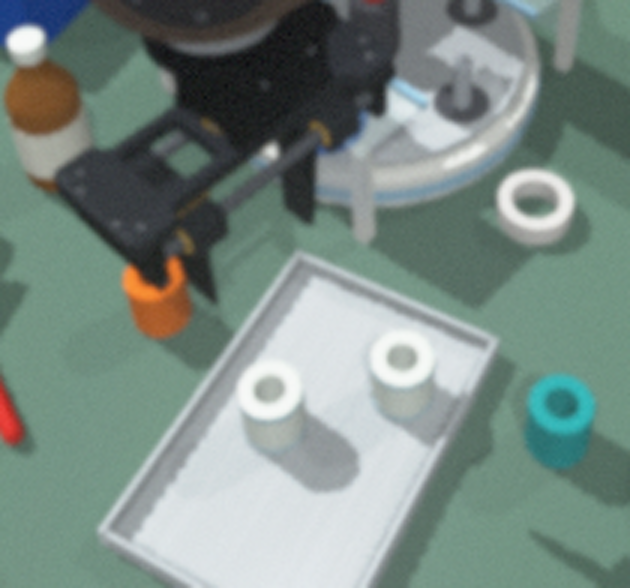

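Both white cartridges stand where measured, at crops (270,400) and (402,370). Descending on the first.

{"api": "carry_out", "payload": {"motion": [[[0,0,0,0.03,0,0.001,67],[0,0,0,0.03,0,0.0005,67],[0,0,0,0.03,0,0,67],[0,0,0,0.03,0,0,67],[0,0,0,0.03,0,0,67],[0,0,0,0.024,0,0,67],[0,0,0,0,0,0,67],[0,0,0,0,0,0,180],[0,0,0,0,0,0,180],[0,0,0,0,0,0,180],[0,0,0,0,0,0,180],[0,0,0,0,0,0,180]]], "force": 25}}

```text
clock: 16.0
tool_pos: [0.4747, 0.3579, 0.0287]
tool_rot: [[0.002, -0.952, 0.306], [0.001, 0.306, 0.952], [-1.0, -0.001, 0.001]]
wrist_force: [0.1, -0.0, 6.8]
opening: 0.461
```

{"api": "carry_out", "payload": {"motion": [[[0,0,0,0,0,0,180],[0,0,0,-0.02,0,0,180],[0,0,0,-0.04,0,0,180],[0,0,0,-0.045,0,0,180],[0,0,0,-0.045,0,0,180],[0,0,0,0,0,0,180]]]}}

```text
clock: 16.6
tool_pos: [0.4759, 0.3588, 0.1837]
tool_rot: [[0.008, -0.952, 0.306], [0.005, 0.306, 0.952], [-1.0, -0.006, 0.007]]
wrist_force: [1.1, -0.3, -0.8]
opening: 0.463
```

```bash
python3 plan.py .4634 .055 .18 72 10
```

```text
now [0.4759 0.3588 0.1837] jaw 72.17 f [ 1.1 -0.3 -0.8] open 0.463 t 16.6 q6 -41.5 tilt [0.0083 0.0048]
[0.0003, 0, 0, 0.0004, -0.0081, -0.0293]
[0.0003, 0, 0, 0.0004, -0.0081, -0.0293]
[0.0003, 0, 0, 0.0004, -0.0081, -0.0293]
[0.0003, 0, 0, 0.0004, -0.0081, -0.0293]
[0.0003, 0, 0, 0.0004, -0.0081, -0.0293]
[0.0003, 0, 0, 0.0004, -0.0082, -0.0293]
[0.0003, 0, 0, 0.0004, -0.0082, -0.0293]
[0.0003, 0, 0, 0.0004, -0.0082, -0.0293]
[0.0003, 0, 0, 0.0004, -0.0082, -0.0293]
[0.0003, 0, 0, 0.0004, -0.0082, -0.0293]
```

{"api": "carry_out", "payload": {"motion": [[[0,0,0,0,-0.008,-0.029,180],[0,0,0,0,-0.008,-0.029,180],[0,0,0,0,-0.008,-0.029,180],[0,0,0,0,-0.008,-0.029,180],[0,0,0,0,-0.008,-0.029,180],[0,0,0,0,-0.008,-0.029,180],[0,0,0,0,-0.008,-0.029,180],[0,0,0,0,-0.008,-0.029,180],[0,0,0,0,-0.008,-0.029,180],[0,0,0,0,-0.0085,-0.0295,180],[0,0,0,0,0,0,180],[0,0,0,0,0,0,180]]]}}

```text
clock: 17.8
tool_pos: [0.4616, 0.0562, 0.1773]
tool_rot: [[-0.0, -0.951, 0.308], [0.0, 0.308, 0.951], [-1.0, 0.0, -0.0]]
wrist_force: [0.6, 0.1, -0.9]
opening: 0.462
```

```bash
python3 plan.py .4634 .055 .0687 72 6; python3 - <<'E'
from h import *
from scipy.optimize import least_squares
im,d,X=snap("side");o=observe();c=o["tool_pos"][:2]
m=(np.hypot(X[...,0]-c[0],X[...,1]-c[1])<.035)&(X[...,2]>.155)&(X[...,2]<.175);w=X[m]
f=least_squares(lambda p:np.hypot(w[:,0]-p[0],w[:,1]-p[1])-.022,c,loss="soft_l1",f_scale=.002);print("cart",len(w),f.x)
m=(np.hypot(X[...,0]-.463,X[...,1]-.055)<.025)&(X[...,2]>.05)&(X[...,2]<.09);w=X[m]
f=least_squares(lambda p:np.hypot(w[:,0]-p[0],w[:,1]-p[1])-.008,[.463,.055],loss="soft_l1",f_scale=.002);print("spindle",len(w),f.x)
E
```

```text
now [0.4616 0.0562 0.1773] jaw 72.07 f [ 0.6  0.1 -0.9] open 0.462 t 17.8 q6 -73.3 tilt [-0.0005  0.    ]
[0.0002, 0, 0, 0.0181, -0.0003, -0.0001]
[0.0002, 0, 0, 0.0181, -0.0003, -0.0001]
[0.0002, 0, 0, 0.0181, -0.0003, -0.0001]
[0.0002, 0, 0, 0.0181, -0.0003, -0.0001]
[0.0002, 0, 0, 0.0181, -0.0003, -0.0001]
[0.0002, 0, 0, 0.0181, -0.0003, -0.0001]
cart 111 [0.45807893 0.05594427]
spindle 70 [0.46028007 0.05499761]
```

{"api": "carry_out", "payload": {"motion": [[[0,0,0,0.01,-0.0022,-0.0004,180],[0,0,0,0.02,0,0,180],[0,0,0,0.01,0,0,180],[0,0,0,0.01,0,0,180],[0,0,0,0.01,0,0,180],[0,0,0,0.01,0,0,180],[0,0,0,0.01,0,0,180],[0,0,0,0.01,0,0,180],[0,0,0,0.01,0,0,180],[0,0,0,0.007,0,0,180],[0,0,0,0,0,0,180]]]}}

```text
clock: 18.95
tool_pos: [0.4634, 0.0554, 0.0697]
tool_rot: [[-0.001, -0.952, 0.306], [-0.0, 0.306, 0.952], [-1.0, 0.001, -0.001]]
wrist_force: [0.4, 0.1, -0.4]
opening: 0.46
```

{"api": "carry_out", "payload": {"motion": [[[0,0,0,0.0015,0,0,180],[0,0,0,0,0,0,80],[0,0,0,0,0,0,80],[0,0,0,0,0,0,80],[0,0,0,0,0,0,80],[0,0,0,-0.02,0,0,80],[0,0,0,-0.045,0,0,80],[0,0,0,-0.05,0,0,80],[0,0,0,-0.045,0,0,120],[0,0,0,-0.005,0,0,150],[0,0,0,0,0,0,150]]]}}

```text
clock: 20.05
tool_pos: [0.464, 0.0554, 0.2351]
tool_rot: [[0.003, -0.952, 0.306], [-0.0, 0.306, 0.952], [-1.0, -0.003, 0.001]]
wrist_force: [0.7, -1.4, 0.6]
opening: 0.492
```

```bash
python3 plan.py .5583 .0238 .22 0 9; python3 - <<'E'
from h import *
im,d,X=snap("side");
p=proj("side",[[.463,.055,.07]])[0].astype(int);u,v=p
cv2.imwrite("pics/s6.png",cv2.resize(im[v-70:v+50,u-90:u+90],None,fx=3.5,fy=3.5,interpolation=cv2.INTER_CUBIC)[...,::-1])
m=(np.hypot(X[...,0]-.461,X[...,1]-.055)<.03)&(X[...,2]>.085)&(X[...,2]<.115);print(np.percentile(X[m][:,2],[50,90,98]))
E
```

```text
now [0.464  0.0554 0.2351] jaw 72.16 f [ 0.7 -1.4  0.6] open 0.492 t 20.05 q6 -73.4 tilt [ 0.0028 -0.0002]
[0.1399, 0, 0, 0.0017, -0.0111, -0.0001]
[0.1399, 0, 0, 0.0017, -0.011, 0.0014]
[0.1399, 0, 0, 0.0017, -0.0107, 0.0029]
[0.1399, 0, 0, 0.0017, -0.0101, 0.0044]
[0.1399, 0, 0, 0.0017, -0.0094, 0.0058]
[0.1399, 0, 0, 0.0017, -0.0085, 0.007]
[0.1399, 0, 0, 0.0017, -0.0075, 0.0081]
[0.1399, 0, 0, 0.0017, -0.0063, 0.0091]
[0.1399, 0, 0, 0.0017, -0.0049, 0.0099]
[0.09472571 0.09684022 0.10058573]
```

View pics/s6.png

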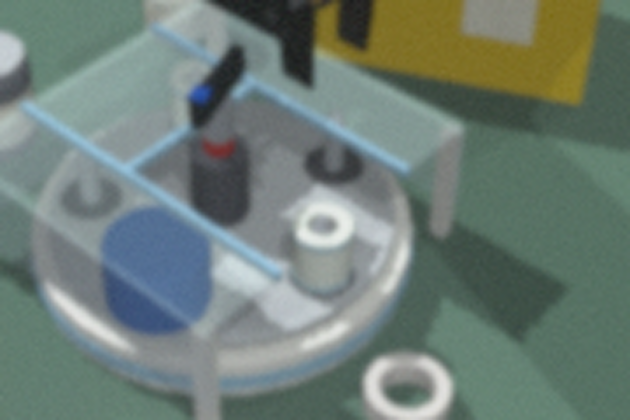

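The fresh cartridge at crop (322,248) is fully down, with its top at about 95 mm. Now back to the handle.

{"api": "carry_out", "payload": {"motion": [[[0.14,0,0,0.002,-0.011,0,150],[0.14,0,0,0.002,-0.011,0.0015,150],[0.14,0,0,0.002,-0.0105,0.003,150],[0.14,0,0,0.002,-0.01,0.0045,150],[0.14,0,0,0.002,-0.0095,0.006,150],[0.14,0,0,0.002,-0.0085,0.007,150],[0.14,0,0,0,-0.0075,0.008,150],[0.14,0,0,0,-0.0065,0.009,150],[0.14,0,0,0,-0.005,0.01,150],[0,0,0,0,0,0,150],[0,0,0,0,0,0,150]]]}}

```text
clock: 21.2
tool_pos: [0.5574, 0.0241, 0.2204]
tool_rot: [[-0.003, -0.003, 1.0], [0.0, 1.0, 0.003], [-1.0, 0.0, -0.003]]
wrist_force: [0.3, 0.3, -0.4]
opening: 0.413
```

```bash
python3 plan.py .5583 .0238 .15 0 4
```

```text
now [0.5574 0.0241 0.2204] jaw 0.19 f [ 0.3  0.3 -0.4] open 0.413 t 21.2 q6 -4.5 tilt [-0.003   0.0002]
[0.0008, 0, 0, 0.0176, -0.0001, 0.0002]
[0.0008, 0, 0, 0.0176, -0.0001, 0.0002]
[0.0008, 0, 0, 0.0176, -0.0001, 0.0002]
[0.0008, 0, 0, 0.0176, -0.0001, 0.0002]
```

{"api": "carry_out", "payload": {"motion": [[[0,0,0,0.0175,0,0.001,150],[0,0,0,0.0175,0,0,150],[0,0,0,0.0175,0,0,150],[0,0,0,0.0175,0,0,150],[0,0,0,0,0,0,150],[0,0,0,0,0,0,255],[0,0,0,0,0,0,255],[0,0,0,0,0,0,255],[0,0,0,0,0,0,255],[0,0,0,0,0,0,255],[0,0,0,0,0,0,255],[0,0,0,0,0,0,255]]], "force": 50}}

```text
clock: 22.4
tool_pos: [0.5564, 0.0241, 0.1527]
tool_rot: [[-0.006, -0.0, 1.0], [-0.0, 1.0, 0.0], [-1.0, -0.0, -0.006]]
wrist_force: [-15.5, -1.3, 11.3]
opening: 0.123
```

{"api": "carry_out", "payload": {"motion": [[[0,0,0,-0.006,0,0,255],[0,0,0,-0.006,0,0,255],[0,0,0,-0.0055,0,0,255],[0,0,0,0,0,0,255],[0,0,0,0,0,0,255]]]}}

```text
clock: 22.9
tool_pos: [0.5563, 0.0241, 0.1683]
tool_rot: [[-0.007, 0.0, 1.0], [0.0, 1.0, -0.0], [-1.0, 0.0, -0.007]]
wrist_force: [-9.1, -1.5, -10.5]
opening: 0.122
```

{"api": "carry_out", "payload": {"motion": [[[0.11,0,0,0,0,-0.0015,255],[0.13,0,0,0,0,0,255],[0.13,0,0,0,0,0,255],[0.13,0,0,0,0,0,255],[0.13,0,0,0,0,0,255],[0.13,0,0,0,0,0,255],[0.13,0,0,0,0,0,255],[0.13,0,0,0,0,0,255],[0.13,0,0,0,0,0,255],[0.107,0,0,0,0,0,255],[0,0,0,0,0,0,255],[0,0,0,0,0,0,255]]]}}

```text
clock: 24.1
tool_pos: [0.556, 0.0243, 0.1686]
tool_rot: [[-0.004, 0.95, 0.311], [0.0, 0.311, -0.95], [-1.0, -0.004, -0.002]]
wrist_force: [-6.9, 0.8, -11.5]
opening: 0.123
```

{"api": "carry_out", "payload": {"motion": [[[0,0,0,0.005,0,0,255],[0,0,0,0.005,0,0,255],[0,0,0,0.005,0,0,255],[0,0,0,0,0,0,255],[0,0,0,0,0,0,170],[0,0,0,0,0,0,150],[0,0,0,0,0,0,150],[0,0,0,0,0,0,150],[0,0,0,-0.03,0,0,150],[0,0,0,-0.04,0,0,100],[0,0,0,-0.01,0,0,67],[0,0,0,0,0,0,67]]]}}

```text
clock: 25.3
tool_pos: [0.5583, 0.0241, 0.2362]
tool_rot: [[0.004, 0.951, 0.308], [-0.0, 0.308, -0.951], [-1.0, 0.003, 0.001]]
wrist_force: [-0.1, -0.4, -0.1]
opening: 0.608
```

```bash
python3 plan.py .4043 .2995 .22 72 12 ; python3 - <<'E'
from h import *
im2,d,X2=snap("side","s7.png")
m=(X2[...,0]>.51)&(X2[...,0]<.61)&(X2[...,1]>-.02)&(X2[...,1]<.07)&(X2[...,2]>.14)&(X2[...,2]<.2)
S=X2[m];print("handle side",len(S),np.percentile(S[:,2],[50,90,98]))
from scipy.optimize import least_squares
for c,r,z0,z1 in [((.401,.300),.022,.015,.048),((.46,.055),.008,.05,.09)]:
    m=(np.hypot(X2[...,0]-c[0],X2[...,1]-c[1])<.03)&(X2[...,2]>z0)&(X2[...,2]<z1);w=X2[m]
    f=least_squares(lambda p:np.hypot(w[:,0]-p[0],w[:,1]-p[1])-r,c,loss="soft_l1",f_scale=.002);print(len(w),f.x)
E
```

```text
now [0.5583 0.0241 0.2362] jaw -72.04 f [-0.1 -0.4 -0.1] open 0.608 t 25.3 q6 67.7 tilt [ 0.0037 -0.0004]
[-0.2095, 0, 0, 0.0014, -0.0051, -0.0258]
[-0.2095, 0, 0, 0.0014, 0.0003, -0.0263]
[-0.2095, 0, 0, 0.0014, 0.0058, -0.0256]
[-0.2095, 0, 0, 0.0014, 0.011, -0.0239]
[-0.2095, 0, 0, 0.0014, 0.0157, -0.0211]
[-0.2095, 0, 0, 0.0014, 0.0198, -0.0173]
[-0.2095, 0, 0, 0.0014, 0.0229, -0.0128]
[-0.2095, 0, 0, 0.0014, 0.0251, -0.0078]
[-0.2095, 0, 0, 0.0014, 0.0262, -0.0024]
[-0.2095, 0, 0, 0.0014, 0.0261, 0.0031]
[-0.2095, 0, 0, 0.0014, 0.0249, 0.0085]
[-0.2095, 0, 0, 0.0014, 0.0226, 0.0135]
handle side 349 [0.16675285 0.17699325 0.17851129]
241 [0.40144553 0.29992795]
74 [0.45986613 0.05451387]
```

View pics/s7.png

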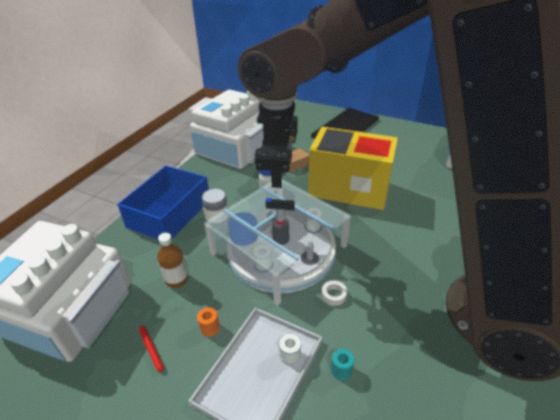

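Spindle 2 at (312,252) is in the bay, the plunger is home, and the second fresh cartridge (289,347) hasn't moved.

```bash
python3 plan.py .4043 .2995 .22 72 18
```

```text
now [0.5577 0.0241 0.2347] jaw -72.04 f [-0.9 -0.2 -1.9] open 0.652 t 25.35 q6 67.7 tilt [ 0.001  -0.0002]
[-0.1397, 0, 0, 0.0008, -0.0034, -0.0172]
[-0.1397, 0, 0, 0.0008, -0.001, -0.0175]
[-0.1397, 0, 0, 0.0008, 0.0015, -0.0175]
[-0.1397, 0, 0, 0.0008, 0.0039, -0.0171]
[-0.1397, 0, 0, 0.0008, 0.0062, -0.0164]
[-0.1397, 0, 0, 0.0008, 0.0085, -0.0153]
[-0.1397, 0, 0, 0.0008, 0.0105, -0.014]
[-0.1397, 0, 0, 0.0008, 0.0124, -0.0124]
[-0.1397, 0, 0, 0.0008, 0.014, -0.0106]
[-0.1397, 0, 0, 0.0008, 0.0153, -0.0085]
[-0.1397, 0, 0, 0.0008, 0.0163, -0.0063]
[-0.1397, 0, 0, 0.0008, 0.0171, -0.004]
[-0.1397, 0, 0, 0.0008, 0.0174, -0.0016]
[-0.1397, 0, 0, 0.0008, 0.0175, 0.0009]
[-0.1397, 0, 0, 0.0008, 0.0172, 0.0033]
[-0.1397, 0, 0, 0.0008, 0.0166, 0.0057]
[-0.1397, 0, 0, 0.0008, 0.0156, 0.0079]
[-0.1397, 0, 0, 0.0008, 0.0144, 0.01]
```

{"api": "carry_out", "payload": {"motion": [[[-0.14,0,0,0,-0.0035,-0.017,67],[-0.14,0,0,0,-0.001,-0.0175,67],[-0.14,0,0,0,0.0015,-0.0175,67],[-0.14,0,0,0,0.004,-0.017,67],[-0.14,0,0,0,0.006,-0.0165,67],[-0.14,0,0,0,0.0085,-0.0155,67],[-0.14,0,0,0,0.0105,-0.014,67],[-0.14,0,0,0,0.0125,-0.0125,67],[-0.14,0,0,0,0.014,-0.0105,67],[-0.14,0,0,0,0.0155,-0.0085,67],[-0.14,0,0,0,0.0165,-0.0065,67],[-0.14,0,0,0,0.017,-0.004,67]]]}}

```text
clock: 26.55
tool_pos: [0.4537, 0.2083, 0.233]
tool_rot: [[-0.002, -0.415, 0.91], [-0.001, 0.91, 0.415], [-1.0, 0.0, -0.003]]
wrist_force: [-0.0, -0.2, -0.9]
opening: 0.739
```

{"api": "carry_out", "payload": {"motion": [[[-0.14,0,0,0.002,0.0175,-0.0015,67],[-0.14,0,0,0.002,0.0175,0.001,67],[-0.14,0,0,0.002,0.017,0.0035,67],[-0.14,0,0,0.002,0.0165,0.0055,67],[-0.14,0,0,0.002,0.0155,0.008,67],[-0.14,0,0,0.002,0.0145,0.01,67],[0,0,0,0,0,0,67],[0,0,0,0,0,0,67]]]}}

```text
clock: 27.35
tool_pos: [0.4032, 0.2992, 0.2215]
tool_rot: [[-0.002, -0.952, 0.306], [-0.001, 0.306, 0.952], [-1.0, 0.001, -0.002]]
wrist_force: [0.8, -0.2, -0.4]
opening: 0.74
```

```bash
python3 plan.py .4043 .2992 .026 72 6; python3 - <<'E'
from h import *
from scipy.optimize import least_squares
im2,d,X2=snap("side")
c=(.401,.300)
m=(np.hypot(X2[...,0]-c[0],X2[...,1]-c[1])<.03)&(X2[...,2]>.015)&(X2[...,2]<.048);w=X2[m]
f=least_squares(lambda p:np.hypot(w[:,0]-p[0],w[:,1]-p[1])-.022,c,loss="soft_l1",f_scale=.002);print(len(w),f.x)
E
```

```text
now [0.4032 0.2992 0.2215] jaw 72.21 f [ 0.8 -0.2 -0.4] open 0.74 t 27.35 q6 -43.2 tilt [-0.0016 -0.0011]
[0.0006, 0, 0, 0.0326, -0.0002, 0.0001]
[0.0006, 0, 0, 0.0326, -0.0002, 0.0001]
[0.0006, 0, 0, 0.0326, -0.0002, 0.0001]
[0.0006, 0, 0, 0.0326, -0.0002, 0.0001]
[0.0006, 0, 0, 0.0326, -0.0002, 0.0001]
[0.0006, 0, 0, 0.0326, -0.0002, 0.0001]
243 [0.40160534 0.30001023]
```

{"api": "carry_out", "payload": {"motion": [[[0,0,0,0.033,0,0,67],[0,0,0,0.033,0,0,67],[0,0,0,0.033,0,0,67],[0,0,0,0.033,0,0,67],[0,0,0,0.033,0,0,67],[0,0,0,0.029,0,0,67],[0,0,0,0,0,0,67],[0,0,0,0,0,0,180],[0,0,0,0,0,0,180],[0,0,0,0,0,0,180],[0,0,0,0,0,0,180],[0,0,0,0,0,0,180]]], "force": 25}}

```text
clock: 28.6
tool_pos: [0.4041, 0.2997, 0.0297]
tool_rot: [[0.002, -0.953, 0.304], [0.001, 0.304, 0.953], [-1.0, -0.002, 0.002]]
wrist_force: [-0.7, -0.4, 8.0]
opening: 0.472
```

{"api": "carry_out", "payload": {"motion": [[[0,0,0,0,0,0,180],[0,0,0,-0.02,0,0,180],[0,0,0,-0.04,0,0,180],[0,0,0,-0.045,0,0,180],[0,0,0,-0.045,0,0,180],[0,0,0,0,0,0,180],[0,0,0,0,0,0,180]]]}}

```text
clock: 29.3
tool_pos: [0.4035, 0.2995, 0.1795]
tool_rot: [[0.002, -0.953, 0.303], [0.001, 0.303, 0.953], [-1.0, -0.002, 0.002]]
wrist_force: [-0.3, 1.4, -1.7]
opening: 0.471
```

```bash
python3 plan.py .463 .055 .18 72 9
```

```text
now [0.4035 0.2995 0.1795] jaw 72.33 f [-0.3  1.4 -1.7] open 0.471 t 29.3 q6 -43.3 tilt [0.0021 0.001 ]
[0.0006, 0, 0, -0.0001, -0.0145, -0.0239]
[0.0006, 0, 0, -0.0001, -0.0146, -0.0239]
[0.0006, 0, 0, -0.0001, -0.0146, -0.0239]
[0.0006, 0, 0, -0.0001, -0.0146, -0.0238]
[0.0006, 0, 0, -0.0001, -0.0146, -0.0238]
[0.0006, 0, 0, -0.0001, -0.0146, -0.0238]
[0.0006, 0, 0, -0.0001, -0.0146, -0.0238]
[0.0006, 0, 0, -0.0001, -0.0147, -0.0238]
[0.0006, 0, 0, -0.0001, -0.0147, -0.0238]
```

{"api": "carry_out", "payload": {"motion": [[[0,0,0,0,-0.0145,-0.024,180],[0,0,0,0,-0.0145,-0.024,180],[0,0,0,0,-0.0145,-0.024,180],[0,0,0,0,-0.0145,-0.024,180],[0.004,0,0,0,-0.0145,-0.024,180],[0,0,0,0,-0.0145,-0.024,180],[0,0,0,0,-0.0145,-0.024,180],[0,0,0,0,-0.0145,-0.024,180],[0,0,0,0,-0.0145,-0.024,180],[0,0,0,0,0,0,180],[0,0,0,0,0,0,180]]]}}

```text
clock: 30.4
tool_pos: [0.4613, 0.0536, 0.1774]
tool_rot: [[-0.002, -0.951, 0.309], [0.0, 0.309, 0.951], [-1.0, 0.002, -0.001]]
wrist_force: [-0.2, 0.2, -0.7]
opening: 0.473
```

```bash
python3 plan.py .463 .055 .0697 72 6; python3 - <<'E'
from h import *
from scipy.optimize import least_squares
im,d,X=snap("side");o=observe();c=o["tool_pos"][:2]
m=(np.hypot(X[...,0]-c[0],X[...,1]-c[1])<.035)&(X[...,2]>.155)&(X[...,2]<.175);w=X[m]
f=least_squares(lambda p:np.hypot(w[:,0]-p[0],w[:,1]-p[1])-.022,c,loss="soft_l1",f_scale=.002);print("cart",len(w),f.x)
for z0 in (.148,.155,.165,.175):
    m=(np.hypot(X[...,0]-c[0],X[...,1]-c[1])<.035)&(X[...,2]>z0)&(X[...,2]<z0+.008);w=X[m]
    f=least_squares(lambda p:np.hypot(w[:,0]-p[0],w[:,1]-p[1])-.022,c,loss="soft_l1",f_scale=.002);print(z0,len(w),f.x.round(4))
m=(np.hypot(X[...,0]-.463,X[...,1]-.055)<.025)&(X[...,2]>.05)&(X[...,2]<.09);w=X[m]
f=least_squares(lambda p:np.hypot(w[:,0]-p[0],w[:,1]-p[1])-.008,[.463,.055],loss="soft_l1",f_scale=.002);print("spindle",len(w),f.x)
E
```

```text
now [0.4613 0.0536 0.1774] jaw 72.01 f [-0.2  0.2 -0.7] open 0.473 t 30.4 q6 -73.5 tilt [-0.0025  0.0001]
[0.0, 0, 0, 0.0179, -0.0002, 0.0003]
[0.0, 0, 0, 0.0179, -0.0002, 0.0003]
[0.0, 0, 0, 0.0179, -0.0002, 0.0003]
[0.0, 0, 0, 0.0179, -0.0002, 0.0003]
[0.0, 0, 0, 0.0179, -0.0002, 0.0003]
[0.0, 0, 0, 0.0179, -0.0002, 0.0003]
cart 113 [0.45862667 0.05298688]
0.148 6 [0.4582 0.0526]
0.155 48 [0.4585 0.0529]
0.165 46 [0.4587 0.0531]
0.175 49 [0.4608 0.0557]
spindle 70 [0.46024674 0.0544514 ]
```

{"api": "carry_out", "payload": {"motion": [[[0,0,0,0.01,-0.0012,0.0018,180],[0,0,0,0.02,0,0,180],[0,0,0,0.01,0,0,180],[0,0,0,0.01,0,0,180],[0,0,0,0.01,0,0,180],[0,0,0,0.01,0,0,180],[0,0,0,0.01,0,0,180],[0,0,0,0.01,0,0,180],[0,0,0,0.01,0,0,180],[0,0,0,0.006,0,0,180],[0,0,0,0,0,0,180]]]}}

```text
clock: 31.55
tool_pos: [0.4633, 0.0552, 0.0718]
tool_rot: [[-0.001, -0.952, 0.307], [-0.0, 0.307, 0.952], [-1.0, 0.001, -0.0]]
wrist_force: [0.2, 0.2, -0.9]
opening: 0.474
```

Free, about 2 mm above the disc. Lower it the rest of the way, release and rise.

{"api": "carry_out", "payload": {"motion": [[[0,0,0,0.0022,0,0,180],[0,0,0,0,0,0,180],[0,0,0,0,0,0,80],[0,0,0,0,0,0,80],[0,0,0,0,0,0,80],[0,0,0,0,0,0,80],[0,0,0,-0.02,0,0,80],[0,0,0,-0.045,0,0,80],[0,0,0,-0.05,0,0,80],[0,0,0,-0.045,0,0,120],[0,0,0,-0.002,0,0,150],[0,0,0,0,0,0,150]]]}}

```text
clock: 32.75
tool_pos: [0.4636, 0.0553, 0.2332]
tool_rot: [[0.002, -0.952, 0.307], [-0.0, 0.307, 0.952], [-1.0, -0.002, 0.001]]
wrist_force: [-0.0, 0.5, -0.6]
opening: 0.493
```

```bash
python3 plan.py .557 .0238 .22 -72 18; python3 - <<'E'
from h import *
im,d,X=snap("side");
m=(np.hypot(X[...,0]-.461,X[...,1]-.055)<.03)&(X[...,2]>.085)&(X[...,2]<.115);print(np.percentile(X[m][:,2],[50,90,98]))
E
```

```text
now [0.4636 0.0553 0.2332] jaw 72.1 f [-0.   0.5 -0.6] open 0.493 t 32.75 q6 -73.4 tilt [ 0.0023 -0.0001]
[0.1397, 0, 0, 0.0007, -0.0055, -0.0001]
[0.1397, 0, 0, 0.0007, -0.0054, 0.0007]
[0.1397, 0, 0, 0.0007, -0.0053, 0.0014]
[0.1397, 0, 0, 0.0007, -0.005, 0.0022]
[0.1397, 0, 0, 0.0007, -0.0047, 0.0028]
[0.1397, 0, 0, 0.0007, -0.0042, 0.0035]
[0.1397, 0, 0, 0.0007, -0.0037, 0.004]
[0.1397, 0, 0, 0.0007, -0.0031, 0.0045]
[0.1397, 0, 0, 0.0007, -0.0025, 0.0049]
[0.1397, 0, 0, 0.0007, -0.0018, 0.0052]
[0.1397, 0, 0, 0.0007, -0.001, 0.0054]
[0.1397, 0, 0, 0.0007, -0.0003, 0.0055]
[0.1397, 0, 0, 0.0007, 0.0005, 0.0055]
[0.1397, 0, 0, 0.0007, 0.0013, 0.0053]
[0.1397, 0, 0, 0.0007, 0.002, 0.0051]
[0.1397, 0, 0, 0.0007, 0.0027, 0.0048]
[0.1397, 0, 0, 0.0007, 0.0033, 0.0044]
[0.1397, 0, 0, 0.0007, 0.0039, 0.0038]
[0.09496956 0.09695729 0.10089811]
```

Seated, with its top at 95 mm. To the handle, jaws at -72°.

{"api": "carry_out", "payload": {"motion": [[[0.14,0,0,0,-0.0055,0,150],[0.14,0,0,0,-0.0055,0.0005,150],[0.14,0,0,0,-0.0055,0.0015,150],[0.14,0,0,0,-0.005,0.002,150],[0.14,0,0,0,-0.0045,0.003,150],[0.14,0,0,0,-0.004,0.0035,150],[0.14,0,0,0,-0.0035,0.004,150],[0.14,0,0,0,-0.003,0.0045,150],[0.14,0,0,0,-0.0025,0.005,150],[0.14,0,0,0,-0.002,0.005,150],[0.14,0,0,0,-0.001,0.0055,150],[0.14,0,0,0,-0.0005,0.0055,150]]]}}

```text
clock: 34.0
tool_pos: [0.5252, 0.034, 0.2303]
tool_rot: [[-0.004, 0.415, 0.91], [0.0, 0.91, -0.415], [-1.0, -0.001, -0.003]]
wrist_force: [-0.4, -0.5, -0.2]
opening: 0.412
```

{"api": "carry_out", "payload": {"motion": [[[0.14,0,0,0.002,0.0005,0.0055,150],[0.14,0,0,0.002,0.0015,0.0055,150],[0.14,0,0,0.002,0.002,0.005,150],[0.14,0,0,0.002,0.0025,0.005,150],[0.14,0,0,0.002,0.0035,0.0045,150],[0.14,0,0,0.002,0.004,0.004,150],[0,0,0,0,0,0,150],[0,0,0,0,0,0,150]]]}}

```text
clock: 34.8
tool_pos: [0.5568, 0.0232, 0.219]
tool_rot: [[-0.003, 0.951, 0.308], [0.0, 0.308, -0.951], [-1.0, -0.002, -0.001]]
wrist_force: [-0.2, 0.9, 1.1]
opening: 0.411
```

```bash
python3 plan.py .557 .0238 .1505 -72 4
```

```text
now [0.5568 0.0232 0.219 ] jaw -72.06 f [-0.2  0.9  1.1] open 0.411 t 34.8 q6 67.7 tilt [-0.0026  0.0001]
[-0.0002, 0, 0, 0.0171, 0.0001, -0.0001]
[-0.0002, 0, 0, 0.0171, 0.0001, -0.0001]
[-0.0002, 0, 0, 0.0171, 0.0001, -0.0001]
[-0.0002, 0, 0, 0.0171, 0.0001, -0.0001]
```

{"api": "carry_out", "payload": {"motion": [[[0,0,0,0.017,0,-0.0005,150],[0,0,0,0.017,0,0,150],[0,0,0,0.017,0,0,150],[0,0,0,0.0175,0,0,150],[0,0,0,0,0,0,150],[0,0,0,0,0,0,255],[0,0,0,0,0,0,255],[0,0,0,0,0,0,255],[0,0,0,0,0,0,255],[0,0,0,0,0,0,255],[0,0,0,0,0,0,255],[0,0,0,0,0,0,255]]], "force": 50}}

```text
clock: 36.0
tool_pos: [0.5571, 0.0246, 0.1525]
tool_rot: [[0.0, 0.953, 0.304], [0.001, 0.304, -0.953], [-1.0, 0.001, -0.001]]
wrist_force: [-1.4, 6.6, 3.6]
opening: 0.123
```

{"api": "carry_out", "payload": {"motion": [[[0,0,0,-0.006,0,0,255],[0,0,0,-0.006,0,0,255],[0,0,0,-0.0055,0,0,255],[0,0,0,0,0,0,255],[0,0,0,0,0,0,255]]]}}

```text
clock: 36.5
tool_pos: [0.557, 0.0246, 0.1688]
tool_rot: [[-0.001, 0.953, 0.304], [0.001, 0.304, -0.953], [-1.0, -0.0, -0.001]]
wrist_force: [4.1, 7.1, -9.7]
opening: 0.119
```

{"api": "carry_out", "payload": {"motion": [[[-0.1,0,0,0,0,0,255],[-0.13,0,0,0,0,0,255],[-0.13,0,0,0,0,0,255],[-0.13,0,0,0,0,0,255],[-0.13,0,0,0,0,0,255],[-0.13,0,0,0,0,0,255],[-0.13,0,0,0,0,0,255],[-0.13,0,0,0,0,0,255],[-0.13,0,0,0,0,0,255],[-0.13,0,0,0,0,0,255],[-0.13,0,0,0,0,0,255],[-0.1,0,0,0,0,0,255]]]}}

```text
clock: 37.7
tool_pos: [0.556, 0.0251, 0.1684]
tool_rot: [[-0.003, -0.241, 0.97], [0.002, 0.97, 0.241], [-1.0, 0.003, -0.002]]
wrist_force: [-2.2, 10.0, -10.2]
opening: 0.121
```

{"api": "carry_out", "payload": {"motion": [[[-0.13,0,0,0,0,0,255],[-0.13,0,0,0,0,0,255],[-0.13,0,0,0,0,0,255],[-0.13,0,0,0,0,0,255],[-0.13,0,0,0,0,0,255],[-0.13,0,0,0,0,0,255],[-0.13,0,0,0,0,0,255],[-0.103,0,0,0,0,0,255],[0,0,0,0,0,0,255],[0,0,0,0,0,0,255]]]}}

```text
clock: 38.7
tool_pos: [0.5554, 0.0246, 0.1681]
tool_rot: [[-0.005, -0.95, 0.313], [0.001, 0.313, 0.95], [-1.0, 0.005, -0.0]]
wrist_force: [-4.5, 6.3, -10.8]
opening: 0.12
```

```bash
python3 plan.py
```

```text
now [0.5554 0.0246 0.1681] jaw 71.73 f [ -4.5   6.3 -10.8] open 0.12 t 38.7 q6 -76.1 tilt [-0.0048  0.0014]
```

Back at the home station angle. Lower, release, rise, then move aside.

{"api": "carry_out", "payload": {"motion": [[[0,0,0,0.005,0,0,255],[0,0,0,0.005,0,0,255],[0,0,0,0.006,0,0,255],[0,0,0,0,0,0,255],[0,0,0,0,0,0,170],[0,0,0,0,0,0,150],[0,0,0,0,0,0,150],[0,0,0,0,0,0,150],[0,0,0,-0.03,0,0,150],[0,0,0,-0.04,0,0,150],[0,0,0,-0.03,0,0,150],[0,0,0,0,0,0,150]]]}}

```text
clock: 39.9
tool_pos: [0.5587, 0.0235, 0.2575]
tool_rot: [[0.007, -0.949, 0.314], [-0.001, 0.314, 0.949], [-1.0, -0.007, 0.002]]
wrist_force: [0.3, 0.3, 0.1]
opening: 0.408
```

{"api": "carry_out", "payload": {"motion": [[[0,0,0,0,0,-0.03,150],[0,0,0,0,0,-0.045,150],[0,0,0,0,0,-0.045,150],[0,0,0,0,0,-0.045,150],[0,0,0,0,0,-0.045,150],[0,0,0,0,0,-0.045,150],[0,0,0,0,0,-0.045,150],[0,0,0,0,0,-0.045,150],[0,0,0,0,0,-0.045,150],[0,0,0,0,0,-0.03,150],[0,0,0,0,0,0,150]]]}}

```text
clock: 41.0
tool_pos: [0.4239, -0.3781, 0.2523]
tool_rot: [[-0.001, -0.948, 0.317], [0.0, 0.317, 0.948], [-1.0, 0.001, -0.0]]
wrist_force: [0.7, 0.7, -0.8]
opening: 0.41
```

```bash
python3 - <<'E'
from h import *
o=observe();print(o["tool_pos"],o["clock"])
im,d,X=snap("top")
a=cv2.resize(im[90:310,90:490],None,fx=2,fy=2,interpolation=cv2.INTER_CUBIC)
cv2.imwrite("pics/t8.png",a[...,::-1])
S=X[165:235,255:310].reshape(-1,3);S=S[(S[:,2]>.16)&(S[:,2]<.2)];print("handle",len(S),np.median(S[:,2]),cv2.minAreaRect((S[:,:2]*1000).astype(np.float32)))
for c in [(313,226),(313,180),(268,163),(240,203)]: print(c,im[c[1]-2:c[1]+3,c[0]-2:c[0]+3].mean((0,1)).round())
im2,d,X2=snap("side")
cv2.imwrite("pics/s8.png",cv2.resize(im2[90:310,180:420],None,fx=2.6,fy=2.6,interpolation=cv2.INTER_CUBIC)[...,::-1])
m=(X2[...,0]>.51)&(X2[...,0]<.61)&(X2[...,1]>-.02)&(X2[...,1]<.07)&(X2[...,2]>.14)&(X2[...,2]<.2)
print("handle side",np.percentile(X2[m][:,2],[50,90,98]))
hsv=cv2.cvtColor(im,cv2.COLOR_RGB2HSV)
m=(hsv[...,0]>105)&(hsv[...,0]<120)&(hsv[...,1]>180);k=np.zeros(m.shape,bool);k[222:262,245:292]=1
S=X[m&k&(X[...,2]>.095)&(X[...,2]<.106)];print("cover",S.mean(0),len(S))
E
```

```text
[ 0.42392474 -0.3780663   0.25232789] 41.0
handle 190 0.17653958181082363 ((557.9591064453125, 25.377334594726562), (12.5054292678833, 71.10091400146484), 71.80231475830078)
(313, 226) [129. 132. 136.]
(313, 180) [138. 148. 153.]
(268, 163) [128. 131. 134.]
(240, 203) [123. 126. 129.]
handle side [0.16741814 0.17726856 0.17913548]
cover [0.46270525 0.05529546 0.10066513] 735
```

View pics/t8.png

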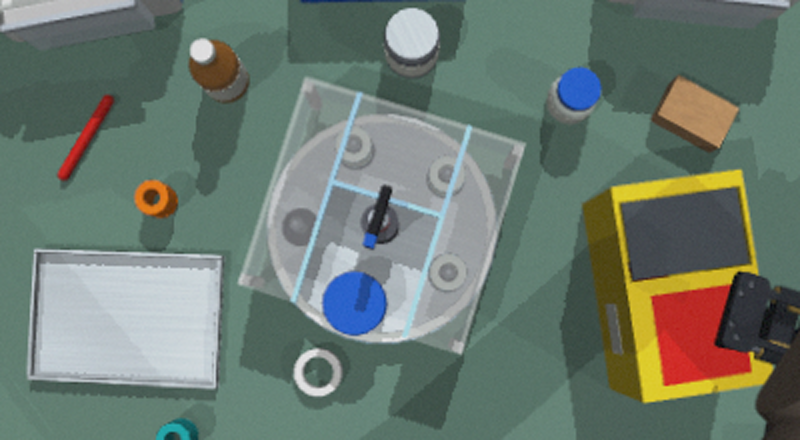

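View pics/s8.png

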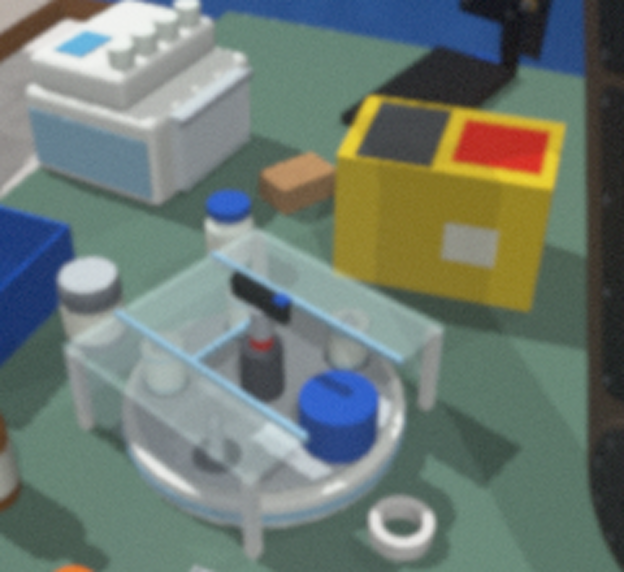

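The top view shows the blue block in the bay (354,303), cartridges on spindles 1–3 at (448,272), (446,176) and (354,147), an empty tray and a shut flap. In both views nothing else has moved. I'll hand in.

```bash
python3 -c "from cell import *; print(hand_in(), observe()['clock'])"
```

```text
the job is handed in; nothing more can be done
the job is handed in; nothing more can be done
```

The job is done and handed in at about 41 s on the robot's clock.

- **Used cartridge:** I took it off spindle 1 and pushed it through the flap into the waste box.
- **Fresh cartridges:** Only two were in the tray. One is now fully down on spindle 1 and the other on spindle 2, each with its top measured at about 95 mm. The kept cartridge stayed on spindle 3 and spindle 4 is empty.
- **Closing up:** I turned the carousel back so the blue block is in the bay, within about 0.3 mm of where it started. The plunger is home, with the handle top at 176.5 mm against 176.4 mm at the start.
- **Last pictures:** The flap is level and shut, the tray is empty and the gripper is clear. The bystanders and look-alikes in view had not moved.

**Disagreement between sensors:** the side camera read about 3 mm lower in x than the top camera and the arm. I centred the second cartridge on its spindle using the side view alone, and neither cartridge met noticeable force going down.

**Not checked:** no picture shows the used cartridge inside the box. I judged it in because it was gone from the gripper and the flap closed flat and empty. The hand-in message gave no verdict.

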